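# Fetch blanks from the bottom tray, turn them over the step, restack the pile

## Task

Take the carton and the lidded case off the pile and set them aside on the worktop, then stand every aluminium blank from the open tray at the bottom upright, side by side, on the raised deck of the turning step. Only when all of them stand there, tumble each one over the lip so that it comes to lie flat on the lower landing with its bored face up. Finally restack the pile where it was, leaving the tray in its place: the case squarely on the tray, the carton flat, centred and lengthwise on the case; leave the other things on the worktop alone.

Things in the scene. Friction and masses are not known exactly. Their poses are not given: they have to be found in the camera images.
- blank1_mid (a point): blank 1 (may be absent): aluminium block, 36 mm deep (x), 30 mm wide (y), 50 mm tall (z), 0.14 kg, standing in the tray; this point is its centre, 25 mm up. Bored face: its -x face, with a dark counterbore 20 mm across and a small hole above and below; x points straight down when it lies bored face up. At least 25 mm is free on its y sides for fingers
- blank2_mid (a point): blank 2 (may be absent): aluminium block, 36 mm deep (x), 30 mm wide (y), 50 mm tall (z), 0.14 kg, standing in the tray; this point is its centre, 25 mm up. Bored face: its -x face, with a dark counterbore 20 mm across and a small hole above and below; x points straight down when it lies bored face up. At least 25 mm is free on its y sides for fingers
- blank3_mid (a point): blank 3 (may be absent): aluminium block, 36 mm deep (x), 30 mm wide (y), 50 mm tall (z), 0.14 kg, standing in the tray; this point is its centre, 25 mm up. Bored face: its -x face, with a dark counterbore 20 mm across and a small hole above and below; x points straight down when it lies bored face up. At least 25 mm is free on its y sides for fingers
- tray_rim (a point): open grey tray at the bottom of the pile, 66 mm wide (x), 210 mm long (y), 58 mm high, walls and floor 4 mm thick, 0.6 kg; this point is the centre of its open top, at rim height; z up. Two or three blanks stand on its floor at y = -60, 0 or 60 mm, tops 4 mm below the rim, bored faces towards its -x side
- case_mid (a point): flat closed lidded case of grey plastic, 66 mm wide (x), 180 mm long (y), 30 mm high, 0.25 kg, lies lengthwise on the tray's rim; this point is its centre, 15 mm above its underside. Take it across its 66 mm width. The worktop between pile, step and robot is free for setting things aside (world x 0.37 to 0.52, y 0.11 to 0.33); a black enclosure about 0.2 m high stands left of y = 0.40
- carton_mid (a point): small closed brown carton, 58 mm wide (x), 120 mm long (y), 35 mm high, 0.18 kg, lies lengthwise on the case; this point is its centre, 17.5 mm above its underside. Take it across its 58 mm width. It may get knocked aside by 2 to 4 cm during the work, on the pile or on the worktop
- step_lip (a point): aluminium turning step, 2.5 kg, loose on the worktop, 160 mm wide (y). This point: middle of the lip, the deck's top edge, 24 mm above the worktop; x points from the deck over the lip, y along it, z up. The deck reaches back to x = -76 mm and holds three blanks side by side, 50 to 55 mm apart. The lined landing lies 16 mm below the deck, from the lip to a fence
- landing (a point): middle of the turning step's landing, on its surface, 45 mm beyond the lip (90 mm deep, then a fence 14 mm high). A blank standing on the deck with its x along the lip's x (bored face to the back), pushed slowly and low down on that face until its centre is past the lip, tips a quarter turn by itself and lies on the landing bored face up
- tape_roll: bystander, roll of tape lying flat, 58 mm across, 19 mm high, origin at the centre of its underside; to be left alone
- beam_block: bystander, black block, 50 x 35 mm, 30 mm high, origin at the centre of its underside; to be left alone
- lens_tube: bystander, black lens tube, 32 mm across, 52 mm high, origin at the centre of its underside; to be left alone
- sensor_head: bystander, round sensor head lying flat, 40 mm across, 14 mm high, origin at the centre of its underside; to be left alone
There are look-alikes about, which are no part of the job. There is more than one size of the part that bears step_lip; the job needs the larger.

How it is judged:
On the way, in this order (a step that is already met when the one before it is completed fails the run):
1. carton and case are off the pile and set down on the worktop (horizontal distance between each of case_mid, carton_mid and tray_rim above 0.07 m and height (world z) of case_mid below 0.06 m and height (world z) of carton_mid below 0.08 m), for 0.3 s.
2. all the blanks that are there stand upright on the deck at once (angle between each of blank1_mid, blank2_mid, blank3_mid's own z axis and vertical below 0.12 rad and x of blank1_mid in the frame of step_lip between -0.076 and 0 m and y of blank1_mid in the frame of step_lip between -0.08 and 0.08 m and z of blank1_mid in the frame of step_lip between 0.019 and 0.031 m and x of blank2_mid in the frame of step_lip between -0.076 and 0 m and y of blank2_mid in the frame of step_lip between -0.08 and 0.08 m and z of blank2_mid in the frame of step_lip between 0.019 and 0.031 m and x of blank3_mid in the frame of step_lip between -0.076 and 0 m and y of blank3_mid in the frame of step_lip between -0.08 and 0.08 m and z of blank3_mid in the frame of step_lip between 0.019 and 0.031 m), for 0.3 s.
3. all of them lie on the landing, bored face up, the case still off the tray (angle between each of blank1_mid, blank2_mid, blank3_mid's own x axis and vertical above 3.02 rad and x of blank1_mid in the frame of step_lip between 0 and 0.098 m and y of blank1_mid in the frame of step_lip between -0.08 and 0.08 m and z of blank1_mid in the frame of step_lip between -0.004 and 0.008 m and x of blank2_mid in the frame of step_lip between 0 and 0.098 m and y of blank2_mid in the frame of step_lip between -0.08 and 0.08 m and z of blank2_mid in the frame of step_lip between -0.004 and 0.008 m and x of blank3_mid in the frame of step_lip between 0 and 0.098 m and y of blank3_mid in the frame of step_lip between -0.08 and 0.08 m and z of blank3_mid in the frame of step_lip between -0.004 and 0.008 m and horizontal distance between case_mid and tray_rim above 0.07 m), for 0.3 s.
At the end, for the whole second after the job is handed in: Blanks lie on the landing, bored face up within 7 degrees; case level on the tray, within 20 mm across, 25 mm along, 10 degrees; carton level on the case, within 22 mm across, 40 mm along, 14 degrees; tray within 50 mm of its start; all at rest (angle between each of blank1_mid, blank2_mid, blank3_mid's own x axis and vertical above 3.02 rad and x of blank1_mid in the frame of step_lip between 0 and 0.098 m and y of blank1_mid in the frame of step_lip between -0.08 and 0.08 m and z of blank1_mid in the frame of step_lip between -0.004 and 0.008 m and x of blank2_mid in the frame of step_lip between 0 and 0.098 m and y of blank2_mid in the frame of step_lip between -0.08 and 0.08 m and z of blank2_mid in the frame of step_lip between -0.004 and 0.008 m and x of blank3_mid in the frame of step_lip between 0 and 0.098 m and y of blank3_mid in the frame of step_lip between -0.08 and 0.08 m and z of blank3_mid in the frame of step_lip between -0.004 and 0.008 m and x of case_mid in the frame of tray_rim between -0.02 and 0.02 m and y of case_mid in the frame of tray_rim between -0.025 and 0.025 m and z of case_mid in the frame of tray_rim between 0.01 and 0.02 m and angle between the y axis of case_mid and the y axis of tray_rim, either way round below 0.17 rad and angle between each of case_mid, carton_mid's own z axis and vertical below 0.08 rad and x of carton_mid in the frame of case_mid between -0.022 and 0.022 m and y of carton_mid in the frame of case_mid between -0.04 and 0.04 m and z of carton_mid in the frame of case_mid between 0.0275 and 0.0375 m and angle between the y axis of carton_mid and the y axis of case_mid, either way round below 0.25 rad and distance of tray_rim from where it was at the start of the episode below 0.05 m and linear speed of each of blank1, blank2, blank3, case, carton below 0.02 m/s); the robot touches nothing.
It fails at once if a bystander was shifted by more than 4 cm (distance of any of tape_roll, beam_block, lens_tube, sensor_head from where it was at the start of the episode above 0.04 m).
Of blank1, blank2, blank3 only 2 to 3 are there at a start; the rules pass over those that are not, and their reading is None.
At some moment in a run one of carton may be knocked a few centimetres aside while the robot is not near it.
It also fails if it takes over 210 s, if anything falls off the work surface, if the arm or the gripper's body presses on something with over 40 N, if the wrist force passes 120 N, or if a joint passes its speed limit or range.

## Robot

A 6-joint arm with a two-finger parallel gripper is mounted at the origin on a cart in front of the work surface, level with it; the furniture and walls round the work are solid. World frame = base frame: x ahead of the robot, y to its left, z up, the work surface at z = 0. Lengths are in m, angles in rad, forces in N, time in s.
With the tool pointing down it reaches from about 0.35 to 0.975 m from the base axis. Payload 4.9 kg.
Tool frame: the origin (TCP) lies at the very end of the fingers, on their centre line; the grasp point (between the pads) lies 19 mm behind it; z points along the fingers, x is the direction in which the jaws open and shut, and the axes are right-handed (so a half turn about z gives the same grasp; the last joint's range is limited). The gripper opens to 85 mm and grips with 20 to 120 N. Pads are 22 mm wide; open, the fingers measure 114 mm over their backs; the gripper's body (76 mm by 85 mm) begins 54 mm behind the grasp point. The pads swing forward as they close: fully open they stand 13 mm farther back than shut.
Start: joints at [-1.428, 0.053, 1.613, -0, 1.476, -0.119], TCP at [0.162, -0.604, 0.231] pointing down, gripper open.
Joint ranges: [-3.01, 3.01], [-1.01, 2.22], [0.06, 2.58], [-1.02, 4.17], [0.09, 2.62], [-3.14, 3.14]. Speed limits (rad/s): [2.57, 2.57, 3.14, 3.14, 3.14, 3.14].

## Interface

Orientations are given as a rotation vector (axis times angle).
In Python, from station import readout, viewer, ctrl, nets gives the robot as it stands. The module is installed in compiled form; this text tells all that it offers.
- The arm moves only by the tool step_arm, never from a script. Its argument "moves" is a list that holds one entry, the list of rows, each a list of 4 numbers: the shift along the world's x, y, z in cm, then the turn about the world's z in rad. In form: [[[dx, dy, dz, yaw], ...]]. A call has 1 to 10 rows; each row shifts and turns the commanded pose from where the row before left it; what a row does not reach is not made up. A row lasts 1/12 s, in which the tool goes at most 41.7 mm and 7.16 degrees, less where a joint would pass 70% of its speed; a pose out of reach is approached as far as the arm can. A call is refused whole if a number of a shift passes 4.17 or a number of a turn 0.125, either way. A call with a gripper value outside its range is refused whole. "grip" is the closure, from 0 (fully open) to 1 (shut), set as the call begins (left out, the last holds). The fingers move at their own pace and stop on an object; "squeeze" is the grip in N (left out, the last holds). Time passes only in rows, so rows that do not move let the fingers close. It gives the time, the measured TCP pose, the force and the opening at its end, in the units of the state.
- readout.get_obs(): the state, without advancing time (a new reading comes with each control period).
- viewer.get_image(name): name is "scene" or "top"; returns the picture (384x512x3 uint8, blue, green, red); there is no depth.
- viewer.calibration(name): a dict with "camera_matrix" (3x3 intrinsics, pixels), "R" (3x3) and "t" (3): a world point X has camera coordinates R X + t. Camera axes: x right, y down, z forward; pixel columns grow to the right and rows downward; lengths in m; the calibration is good to about 2 mm. A picture is of the moment at which its call begins. calibration takes no time and is no camera call.
- ctrl.finish_job(): hands the job in, once; it reports no verdict.
Trained networks look in the newest picture that a camera, given by its name, has taken for a name from the list of things; names that differ only in an ending like _2 or _b are one class to them, and where a whole thing is asked for, a point or a joint stands for the part that bears it (a point fixed in the world has none). Each returns a list of dicts, best first, with "confidence" (0 to 1); they miss things now and then, are a little off and sometimes report something else, mostly with a low value. They report only what shows in the picture. A call takes as long as a camera call. They do not tell look-alikes from the thing itself.
- nets.masks_of(camera, thing): "region" (384x512 bool, what is visible of it) and "box" ([left, top, right, bottom] in pixels, round what is visible of it).
- nets.pinpoint(camera, thing): "at" ([column, row] in pixels: a listed point, or the origin of a listed thing).
The state is a dict: "t": time; "q": joint angles; "dq": joint speeds; "effort": joint torques, N m; "tool_pos": TCP position; "tool_rot": TCP orientation; "contact_force": force on the tool from outside, world axes, zero at the start; "wrist_torque": the same for the moment, N m; "opening": finger opening in m.
Only numpy, scipy, OpenCV 4.12 (cv2) and the standard library are available. Lean on these libraries where they do the work, as an engineer would, in place of code of your own. Each camera call takes 0.05 s, during which the arm holds its last target. There are 200 camera calls.

## Working session

There is one attempt and no reset: what is moved stays moved. The work goes in short steps, Python scripts to look and compute and a tool call to move; the robot and the scene stay as the last step left them, time stands still between calls to the robot, and variables do not carry over. Pictures are saved under pics/ and viewed, about 12 in all and at most 16, crops included, and the job is handed in when it is done.

Besides the shell and the picture viewer there is one more tool, called after ">>>" in YAML: its name, and indented under it one key for each argument. step_arm: Moves the arm, as the interface text tells. Its arguments: {"type":"object","properties":{"moves":{"type":"array","items":{"type":"array","items":{"type":"array","items":{"type":"number"}}}},"grip":{"type":"number"},"squeeze":{"type":"number"}},"required":["moves"]}

```bash
mkdir -p pics; cat > h.py <<'E'
import numpy as np, cv2
from station import readout, viewer, ctrl, nets
def cal(n):
    c=viewer.calibration(n); return [np.array(c[k],float) for k in("camera_matrix","R","t")]
def toz(n,uv,z):
    K,R,t=cal(n); d=R.T@np.linalg.solve(K,[uv[0],uv[1],1.]); o=-R.T@t.ravel()
    return o+d*(z-o[2])/d[2]
def proj(n,X):
    K,R,t=cal(n); p=K@(R@np.array(X,float)+t.ravel()); return p[:2]/p[2]
def obs():
    o=readout.get_obs(); print('t',round(o['t'],2),'pos',np.round(o['tool_pos'],4),'rot',np.round(o['tool_rot'],3),'F',np.round(o['contact_force'],1),'open',round(float(o['opening']),4)); return o
E
python3 - <<'E'
from h import *
o=obs(); print(np.round(o['q'],3))
a=viewer.get_image("scene"); b=viewer.get_image("top")
cv2.imwrite('pics/s0.png',cv2.resize(a,(800,600),interpolation=cv2.INTER_CUBIC)); cv2.imwrite('pics/t0.png',cv2.resize(b,(800,600),interpolation=cv2.INTER_CUBIC))
for n in("scene","top"):
    K,R,t=cal(n); print(n,'cam at',np.round(-R.T@t.ravel(),3),'dir',np.round(R[2],2),'f',K[0,0])
zs=dict(carton_mid=.058+.03+.0175,case_mid=.073,tray_rim=.058,step_lip=.024,landing=.008,tape_roll=0,beam_block=0,lens_tube=0,sensor_head=0)
for n in("top","scene"):
  for k,z in zs.items():
    print(n,k,[(round(d['confidence'],2),np.round(d['at'],0),np.round(toz(n,d['at'],z)[:2],3)) for d in nets.pinpoint(n,k)[:4]])
E
```

```text
t 0.0 pos [ 0.1617 -0.6031  0.2301] rot [-2.491e+00  1.912e+00  2.000e-03] F [-0.2 -0.8 -0.8] open 0.0856
[-1.428  0.053  1.614 -0.     1.476 -0.119]
scene cam at [-0.025  0.762  0.777] dir [ 0.48 -0.68 -0.55] f 439.3635635011395
top cam at [ 0.48  -0.074  1.468] dir [ 0.08 -0.01 -1.  ] f 408.8713973940632
top carton_mid [(0.76, array([148., 159.]), array([0.661, 0.254]))]
top case_mid []
top tray_rim [(0.48, array([161., 164.]), array([0.652, 0.221]))]
top step_lip [(0.92, array([236., 212.]), array([ 0.486, -0.042])), (0.67, array([349., 208.]), array([ 0.508, -0.441])), (0.59, array([141., 140.]), array([0.739, 0.301]))]
top landing [(0.58, array([238., 199.]), array([ 0.535, -0.046]))]
top tape_roll [(0.64, array([286., 232.]), array([ 0.419, -0.222]))]
top beam_block [(0.51, array([151., 159.]), array([0.675, 0.267])), (0.43, array([221., 150.]), array([0.71 , 0.017]))]
top lens_tube [(0.5, array([142., 138.]), array([0.751, 0.303]))]
top sensor_head [(0.49, array([316., 239.]), array([ 0.393, -0.329]))]
scene carton_mid [(0.84, array([143., 235.]), array([0.649, 0.235])), (0.68, array([259., 224.]), array([0.445, 0.038]))]
scene case_mid [(0.8, array([144., 243.]), array([0.656, 0.229]))]
scene tray_rim [(0.84, array([150., 246.]), array([0.652, 0.217]))]
scene step_lip [(0.96, array([262., 227.]), array([ 0.489, -0.041]))]
scene landing [(0.65, array([248., 224.]), array([ 0.541, -0.049])), (0.58, array([313., 168.]), array([ 0.535, -0.431]))]
scene tape_roll [(0.65, array([315., 211.]), array([ 0.416, -0.223]))]
scene beam_block [(0.56, array([177., 216.]), array([0.738, 0.033]))]
scene lens_tube [(0.79, array([100., 267.]), array([0.75 , 0.305]))]
scene sensor_head [(0.5, array([340., 199.]), array([ 0.384, -0.326]))]
```

View pics/s0.png

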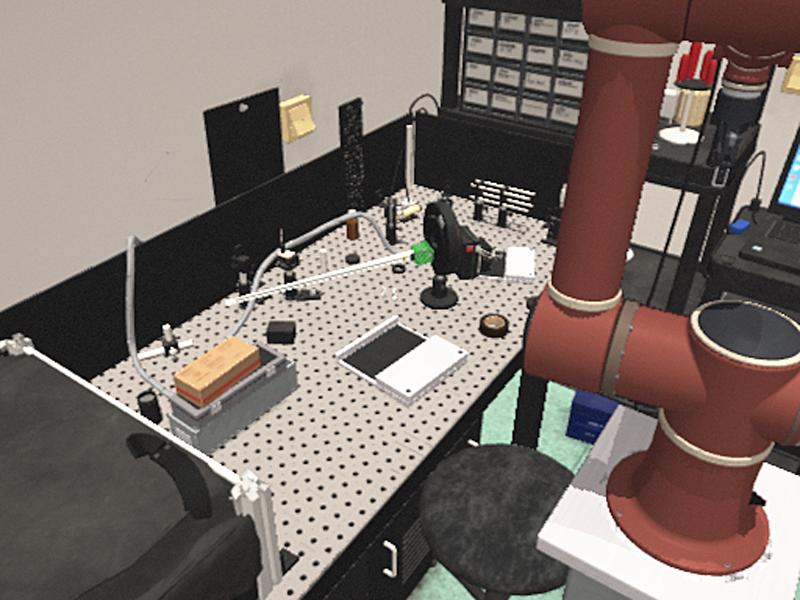

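View pics/t0.png

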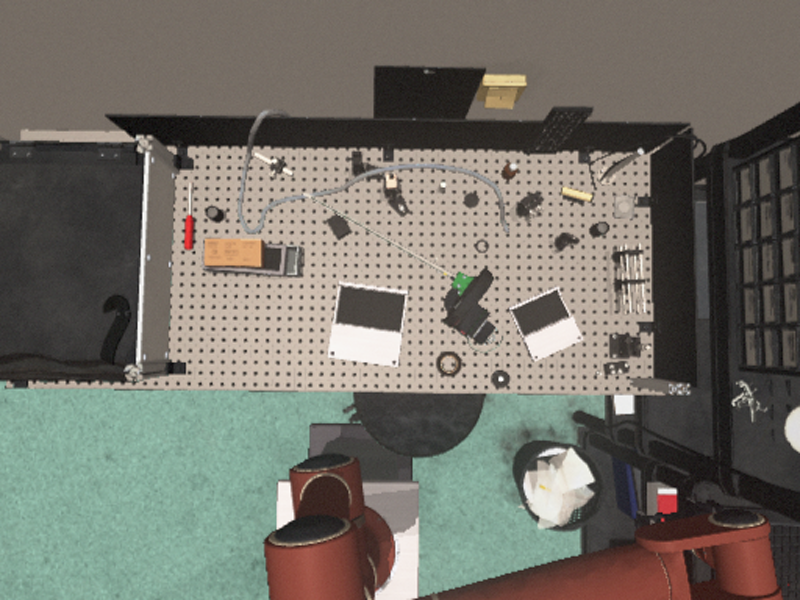

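Scene view: the pile (carton, case, tray) is at about (235,390), and the large step is at (400,360) with its white deck towards the robot. Top view: the pile is at (250,255), the large step at (370,325), and a smaller look-alike step at (545,325). Next I'll fit the poses using the masks.

```bash
cat >> h.py <<'E'
from scipy.optimize import minimize
SS=4
def boxmask(n,boxes):
    m=np.zeros((384*SS,512*SS),np.uint8)
    for (x,y,yaw,z0,z1,w,l) in boxes:
        c,s=np.cos(yaw),np.sin(yaw)
        P=[proj(n,[x+c*a-s*b,y+s*a+c*b,z]) for a in(-w/2,w/2) for b in(-l/2,l/2) for z in(z0,z1)]
        h=cv2.convexHull((np.array(P)*SS+SS/2).astype(np.float32)).astype(np.int32); cv2.fillConvexPoly(m,h,1)
    return cv2.resize(m.astype(np.float32),(512,384),interpolation=cv2.INTER_AREA)
def fit(masks,p0,mk,ignore={}):
    # masks {cam:region}; mk(p)->boxes
    def cost(p):
        c=0
        for n,M in masks.items():
            m=boxmask(n,mk(p)); c+=np.abs(m-M).sum()/M.sum()
        return c
    best=None
    S=np.array([[0]*3]+list(np.diag([.015,.015,.15])))
    for k in range(3):
        r=minimize(cost,p0,method='Nelder-Mead',options=dict(initial_simplex=np.array(p0)+S*(1 if k%2==0 else -.6),xatol=1e-4,fatol=1e-4)); p0=r.x
    return r.x,r.fun
def mask(n,thing,near=None,z=0,k=0):
    L=nets.masks_of(n,thing)
    if near is not None:
        L=[d for d in L if np.linalg.norm(toz(n,[(d['box'][0]+d['box'][2])/2,(d['box'][1]+d['box'][3])/2],z)[:2]-near)<.08]
    print(n,thing,[(round(d['confidence'],2),d['box'],int(d['region'].sum())) for d in L[:2]])
    return L[0]['region'] if L else None
E
python3 - <<'E'
from h import *
for n in("top","scene"): viewer.get_image(n)
M={k:{n:mask(n,k,near,z) for n in("top","scene")} for k,near,z in(("carton_mid",(.65,.23),.1),("case_mid",(.65,.23),.07),("tray_rim",(.65,.22),.05),("step_lip",(.5,-.045),.01))}
import pickle; pickle.dump(M,open('M.pkl','wb'))
C={n:m for n,m in M['carton_mid'].items() if m is not None}
pc,f=fit(C,[.655,.245,.05],lambda p:[(*p,.088,.123,.058,.12)]); print('carton',np.round(pc,4),round(f,3))
U={n:np.any([M[k][n] for k in("carton_mid","case_mid") if M[k][n] is not None],0) for n in("top","scene")}
ps,f=fit(U,[.655,.235,.05],lambda p:[(*pc,.088,.123,.058,.12),(*p,.058,.088,.066,.18)]); print('case',np.round(ps,4),round(f,3))
U={n:np.any([M[k][n] for k in("carton_mid","case_mid","tray_rim") if M[k][n] is not None],0) for n in("top","scene")}
pt,f=fit(U,[.655,.225,.05],lambda p:[(*pc,.088,.123,.058,.12),(*ps,.058,.088,.066,.18),(*p,0,.058,.066,.21)]); print('tray',np.round(pt,4),round(f,3))
# step deck: white threshold
for n in("top","scene"):
    im=viewer.get_image(n); g=im.min(2); c=proj(n,[.455,-.04,.024])
    _,lab=cv2.connectedComponents((g>200).astype(np.uint8)); 
    reg=lab==lab[int(round(c[1])),int(round(c[0]))]; print(n,'white at deck',g[int(c[1]),int(c[0])],reg.sum())
    pp,f=fit({n:reg},[.45,-.04,-.05],lambda p:[(*p,.023,.024,.076,.16)]); lip=pp[:2]+.038*np.array([np.cos(pp[2]),np.sin(pp[2])]); print('deck',n,np.round(pp,4),'lip',np.round(lip,4),round(f,3))
    if M['step_lip'][n] is not None:
        for X in(.17,.18):
            pp,f=fit({n:M['step_lip'][n]},[.5,-.04,-.05],lambda p:[(*p,0,.02,X,.16)]); print('whole',X,np.round(pp,4),round(f,3))
E
```

```text
top carton_mid [(0.56, [128.0, 151.4, 169.8, 172.1], 667)]
scene carton_mid []
top case_mid [(0.91, [152.6, 156.8, 187.8, 177.4], 321)]
scene case_mid [(0.74, [109.6, 218.8, 184.1, 275.8], 1042)]
top tray_rim []
scene tray_rim [(0.66, [107.0, 227.6, 191.8, 290.0], 1550)]
top step_lip [(0.7, [209.6, 179.7, 260.8, 235.2], 2235)]
scene step_lip [(0.84, [215.9, 203.2, 297.5, 261.9], 2709)]
carton [ 0.6494  0.2477 -0.0184] 0.089Traceback (most recent call last):
  File "<stdin>", line 8, in <module>
  File "h.py", line 31, in fit
    r=minimize(cost,p0,method='Nelder-Mead',options=dict(initial_simplex=np.array(p0)+S*(1 if k%2==0 else -.6),xatol=1e-4,fatol=1e-4)); p0=r.x
    res = _minimize_neldermead(fun, x0, args, callback, bounds=bounds,
                               **options)
    fxr = func(xr)
    fx = function(np.copy(x), *(wrapper_args + args))
  File "h.py", line 26, in cost
    m=boxmask(n,mk(p)); c+=np.abs(m-M).sum()/M.sum()
  File "h.py", line 18, in boxmask
    P=[proj(n,[x+c*a-s*b,y+s*a+c*b,z]) for a in(-w/2,w/2) for b in(-l/2,l/2) for z in(z0,z1)]
       ~~~~^^^^^^^^^^^^^^^^^^^^^^^^^^^
  File "h.py", line 9, in proj
    K,R,t=cal(n); p=K@(R@np.array(X,float)+t.ravel()); return p[:2]/p[2]
          ~~~^^^
  File "h.py", line 4, in cal
    c=viewer.calibration(n); return [np.array(c[k],float) for k in("camera_matrix","R","t")]
ValueError: time passes only in moves, steps and waits
```

```bash
sed -i 's/^def cal(n):/import functools\n@functools.lru_cache\ndef cal(n):/' h.py; cat >> h.py <<'E'
def orange(im,n,near=None):
    hsv=cv2.cvtColor(im,cv2.COLOR_BGR2HSV); m=cv2.inRange(hsv,(5,100,60),(20,255,255))
    _,lab,st,ce=cv2.connectedComponentsWithStats(m); 
    if near is not None: st[np.linalg.norm(ce-near,axis=1)>40,4]=0
    return lab==1+np.argmax(st[1:,4])
E
python3 - <<'E'
from h import *
import pickle; M=pickle.load(open('M.pkl','rb'))
I={n:viewer.get_image(n) for n in("top","scene")}
C={n:orange(I[n],n,proj(n,[.652,.24,.105])) for n in I}; print({n:C[n].sum() for n in C})
pc,f=fit(C,[.655,.245,.05],lambda p:[(*p,.088,.123,.058,.12)]); print('carton',np.round(pc,4),round(f,3))
for n in C: print(n,np.round(fit({n:C[n]},pc,lambda p:[(*p,.088,.123,.058,.12)])[0],4))
U={n:C[n]|M['case_mid'][n] for n in C}
ps,f=fit(U,[.655,.235,.05],lambda p:[(*pc,.088,.123,.058,.12),(*p,.058,.088,.066,.18)]); print('case',np.round(ps,4),round(f,3))
n='scene'; U={n:C[n]|M['case_mid'][n]|M['tray_rim'][n]}
pt,f=fit(U,[.655,.225,.05],lambda p:[(*pc,.088,.123,.058,.12),(*ps,.058,.088,.066,.18),(*p,0,.058,.066,.21)]); print('tray',np.round(pt,4),round(f,3))
for n in("top","scene"):
    im=I[n]; g=im.min(2); c=proj(n,[.455,-.04,.024]); 
    _,lab=cv2.connectedComponents((g>g[int(c[1]),int(c[0])]-40).astype(np.uint8))
    reg=lab==lab[int(round(c[1])),int(round(c[0]))]; print(n,'white at deck',g[int(c[1]),int(c[0])],reg.sum())
    pp,f=fit({n:reg},[.45,-.04,-.05],lambda p:[(*p,.023,.024,.076,.16)]); lip=pp[:2]+.038*np.array([np.cos(pp[2]),np.sin(pp[2])]); print('deck',n,np.round(pp,4),'lip',np.round(lip,4),round(f,3))
    for X in(.17,.18):
        pp,f=fit({n:M['step_lip'][n]},[.5,-.04,-.05],lambda p:[(*p,0,.02,X,.16)]); print('whole',X,np.round(pp,4),round(f,3))
E
```

```text
{'top': np.int64(646), 'scene': np.int64(1240)}
carton [ 0.6523  0.246  -0.029 ] 0.312
top [ 0.6525  0.2477 -0.0426]
scene [ 0.6527  0.2443 -0.0146]
case [ 0.6485  0.2287 -0.1053] 0.343
tray [ 0.649   0.2172 -0.0366] 0.109
top white at deck 239 997
deck top [ 0.4571 -0.0313 -0.1295] lip [ 0.4948 -0.0362] 0.059
whole 0.17 [ 0.5047 -0.0379 -0.1261] 0.033
whole 0.18 [ 0.5054 -0.0378 -0.1295] 0.047
scene white at deck 250 1077
deck scene [ 0.4578 -0.0359 -0.1194] lip [ 0.4955 -0.0404] 0.059
whole 0.17 [ 0.5063 -0.0438 -0.1209] 0.064
whole 0.18 [ 0.508  -0.044  -0.1196] 0.059
```

>>> step_arm:
  moves:
    - [[0,0,2,0.12],[0,0,4,0.12],[2,2,4,0.12],[3,3,3,0.12],[3,3,0,0.12],[3,3,0,0.12],[3,3,0,0.12],[3,3,0,0.12],[3,3,0,0.12],[3,3,0,0.12]]
  grip: 0

```text
t: 2.43
tool_pos: [0.3806, -0.3842, 0.3496]
tool_rot: [3.137, -0.162, 0.001]
contact_force: [1.3, -1.3, 0.2]
opening: 0.0855
```

>>> step_arm:
  moves:
    - [[2,3.6,0,0.1],[2,3.6,0,0],[2,3.6,0,0],[2,3.6,0,0],[1,4,0,0],[1,4,0,0],[1,4,0,0],[0,4,0,0],[0,4,0,0],[0,4,0,0]]

```text
t: 3.27
tool_pos: [0.4893, 0.0001, 0.3495]
tool_rot: [3.141, -0.014, 0.001]
contact_force: [0.7, 0.0, 0.5]
opening: 0.0852
```

>>> step_arm:
  moves:
    - [[3,3.5,0,-0.02],[3,4,0,0],[3,4,0,0],[3,4,0,0],[2.3,4,-1,0],[2,3,-4,0],[0,2,-4,0],[0,0,-4,0],[0,0,-3,0],[0,0,0,0]]

```text
t: 4.1
tool_pos: [0.6228, 0.2065, 0.1925]
tool_rot: [3.138, -0.044, -0.024]
contact_force: [-1.2, -0.1, -2.5]
opening: 0.0853
```

```bash
python3 - <<'E'
from h import *
o=obs()
E
```

```text
t 4.1 pos [0.6228 0.2065 0.1925] rot [ 3.138 -0.044 -0.024] F [-1.2 -0.1 -2.5] open 0.0853
```

>>> step_arm:
  moves:
    - [[0,0,0,0],[0,0,0,0]]

```text
t: 4.27
tool_pos: [0.6287, 0.207, 0.205]
tool_rot: [-3.14, 0.046, -0.005]
contact_force: [0.1, -0.2, 1.2]
opening: 0.0855
```

>>> step_arm:
  moves:
    - [[1.2,2,0,0],[1.2,1.9,0,0],[0,0,-2,0],[0,0,-2,0],[0,0,-2,0],[0,0,-2,0],[0,0,-1.5,0],[0,0,-0.7,0],[0,0,-0.7,0],[0,0,0,0]]

```text
t: 5.1
tool_pos: [0.6518, 0.2458, 0.0935]
tool_rot: [-3.141, 0.046, -0.0]
contact_force: [-0.3, 0.2, 0.3]
opening: 0.0852
```

>>> step_arm:
  moves:
    - [[0,0,0,0],[0,0,0,0],[0,0,0,0],[0,0,0,0],[0,0,0,0],[0,0,0,0],[0,0,0,0],[0,0,0,0]]
  grip: 1
  squeeze: 30

```text
t: 5.77
tool_pos: [0.6526, 0.2462, 0.0953]
tool_rot: [-3.14, 0.046, -0.005]
contact_force: [0.8, 0.0, 4.9]
opening: 0.0573
```

>>> step_arm:
  moves:
    - [[0,0,1,0],[0,0,2,0],[0,0,2,0],[-2,0,0,0.01],[-3,-0.5,0,0.01],[-3,-0.5,0,0.01],[-3,-0.5,0,0],[-3,-0.5,0,0],[-3,-0.5,0,0],[-3,-0.2,0,0]]

```text
t: 6.6
tool_pos: [0.4492, 0.2181, 0.1423]
tool_rot: [3.141, 0.001, -0.003]
contact_force: [0.2, 0.4, -1.0]
opening: 0.0576
```

>>> step_arm:
  moves:
    - [[-3,0,0,0],[-2,0,0,0],[-1.2,0,-2,0],[0,0,-2,0],[0,0,-2,0],[0,0,-2,0],[0,0,-2,0],[0,0,0,0],[0,0,0,0]]

```text
t: 7.35
tool_pos: [0.3878, 0.2183, 0.042]
tool_rot: [3.14, 0.002, -0.006]
contact_force: [0.0, -0.4, -2.1]
opening: 0.0575
```

>>> step_arm:
  moves:
    - [[0,0,-1.5,0],[0,0,-1,0],[0,0,-0.4,0],[0,0,-0.3,0],[0,0,0,0],[0,0,0,0]]

```text
t: 7.85
tool_pos: [0.3898, 0.2191, 0.0118]
tool_rot: [-3.141, -0.002, -0.001]
contact_force: [-0.7, 0.3, -1.6]
opening: 0.0575
```

>>> step_arm:
  moves:
    - [[0,0,0,0],[0,0,0,0],[0,0,0,0],[0,0,0,0],[0,0,0,0]]
  grip: 0

```text
t: 8.27
tool_pos: [0.3898, 0.2191, 0.0118]
tool_rot: [-3.141, -0.002, -0.001]
contact_force: [0.0, -0.2, -0.6]
opening: 0.085
```

>>> step_arm:
  moves:
    - [[0,0,2,0],[0,0,3,0],[0,0,4,0],[0,0,4,0],[-1,-3,2,0],[0,-4,0,0],[0,-4,0,0],[0,-4,0,0],[0,-4,0,0],[0,-4,0,0]]

```text
t: 9.1
tool_pos: [0.3791, -0.0127, 0.1617]
tool_rot: [3.141, 0.003, 0.003]
contact_force: [1.4, -0.1, -0.6]
opening: 0.0852
```

```bash
python3 - <<'E'
from h import *
obs()
I={n:viewer.get_image(n) for n in("top","scene")}
for n in I: cv2.imwrite(f'pics/{n}1.png',I[n])
C={n:orange(I[n],n,proj(n,[.39,.22,.02])) for n in I}
pc,f=fit(C,[.39,.22,0.],lambda p:[(*p,0,.035,.058,.12)]); print('carton',np.round(pc,4),round(f,3),{n:C[n].sum() for n in C})
M={n:mask(n,'case_mid',(.65,.23),.07) for n in I}; M={n:m for n,m in M.items() if m is not None}
if M: print('case',[np.round(x,4) for x in fit(M,[.65,.23,-.03],lambda p:[(*p,.058,.088,.066,.18)])])
for n in I: print([(round(d['confidence'],2),np.round(toz(n,d['at'],.073)[:2],3)) for d in nets.pinpoint(n,'case_mid')])
crop=I['scene'][190:310,60:260]; cv2.imwrite('pics/c1.png',cv2.resize(crop,(800,480),interpolation=cv2.INTER_CUBIC))
E
```

```text
t 9.1 pos [ 0.3791 -0.0127  0.1617] rot [3.141e+00 3.000e-03 3.000e-03] F [ 1.4 -0.1 -0.6] open 0.0852
carton [0.3898 0.2189 0.0343] 2.644 {'top': np.int64(596), 'scene': np.int64(454)}
top case_mid [(0.69, [128.9, 152.4, 187.9, 178.5], 1031)]
scene case_mid [(0.69, [112.4, 216.6, 185.2, 274.8], 1873)]
case [array([ 0.6461,  0.2296, -0.0754]), np.float64(0.1929)]
[(0.87, array([0.642, 0.218]))]
[(0.63, array([0.658, 0.22 ]))]
```

View pics/c1.png

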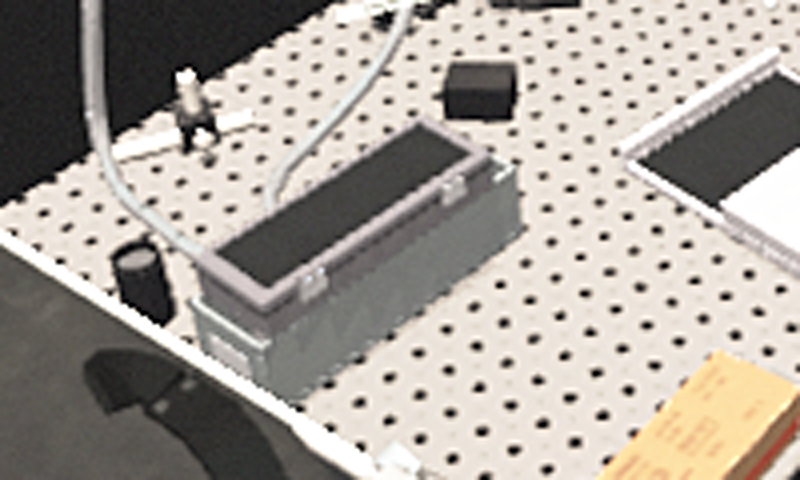

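The crop shows the case open to the arm on the tray, with its top corners at about (200,258), (265,305), (490,160) and (425,118). I'll compute the pose from those corners.

```bash
python3 - <<'E'
from h import *
def q(P,z): return np.array([toz('scene',[59.9+u/4,189.9+v/4],z)[:2] for u,v in P])
c=q([(200,258),(265,305),(490,160),(425,118)],.088); print(np.round(c,4),'mid',np.round(c.mean(0),4),[np.round(np.linalg.norm(c[i]-c[(i+1)%4]),3) for i in range(4)],'yaw',np.arctan2(*(-(c[2]-c[1]+c[3]-c[0]))[[0,1]])*-1)
t=q([(192,300),(270,348),(520,165)],.058); print(np.round(t,4),'mid',np.round((t[0]+t[2])/2,4),np.linalg.norm(t[1]-t[0]),np.linalg.norm(t[2]-t[1]),'yaw',np.arctan2(*(-(t[2]-t[1])))*-1)
E
```

```text
[[0.6781 0.3151]
 [0.6173 0.3204]
 [0.6015 0.15  ]
 [0.665  0.1418]] mid [0.6405 0.2318] [np.float64(0.061), np.float64(0.171), np.float64(0.064), np.float64(0.174)] yaw -0.08384662734781154
[[0.6836 0.323 ]
 [0.616  0.3237]
 [0.6093 0.116 ]] mid [0.6465 0.2195] 0.06765847462518929 0.20787106810923575 yaw -0.031976333364386086
```

>>> step_arm:
  moves:
    - [[2.6,2.4,0,-0.02],[2.6,2.4,0,-0.02],[2.6,2.4,0,-0.02],[2.6,2.4,0,-0.02],[2.6,2.4,0,0],[2.6,2.4,0,0],[2.7,2.5,0,0],[2.7,2.5,0,0],[2.7,2.5,0,0],[2.7,2.4,0,0]]

```text
t: 10.23
tool_pos: [0.6433, 0.2368, 0.1605]
tool_rot: [3.139, -0.116, -0.002]
contact_force: [0.7, -0.9, 0.8]
opening: 0.0857
```

>>> step_arm:
  moves:
    - [[0,0,0,0],[0,0,0,0]]

```text
t: 10.4
tool_pos: [0.6428, 0.2358, 0.1596]
tool_rot: [3.139, -0.116, -0.004]
contact_force: [-0.3, -0.2, -0.4]
opening: 0.0852
```

>>> step_arm:
  moves:
    - [[0,-0.5,-2,0],[0,0,-2,0],[0,0,-2,0],[0,0,-1.5,0],[0,0,-1,0],[0,0,-0.6,0],[0,0,-0.5,0],[0,0,0,0]]

```text
t: 11.07
tool_pos: [0.6431, 0.227, 0.0649]
tool_rot: [3.139, -0.124, -0.001]
contact_force: [-0.5, 0.0, 0.7]
opening: 0.0858
```

>>> step_arm:
  moves:
    - [[0,0,0,0],[0,0,0,0],[0,0,0,0],[0,0,0,0],[0,0,0,0],[0,0,0,0],[0,0,0,0]]
  grip: 1
  squeeze: 40

```text
t: 11.65
tool_pos: [0.6448, 0.2271, 0.0672]
tool_rot: [-3.138, 0.124, -0.005]
contact_force: [0.4, -1.0, 6.2]
opening: 0.0648
```

>>> step_arm:
  moves:
    - [[0,0,0.5,0],[0,0,1,0],[0,0,1.5,0],[0,0,1.5,0],[0,0,1.5,0],[0,0,1.5,0],[0,0,0,0]]

```text
t: 12.23
tool_pos: [0.6463, 0.2277, 0.1465]
tool_rot: [-3.137, 0.124, -0.013]
contact_force: [0.9, -0.7, -2.1]
opening: 0.065
```

>>> step_arm:
  moves:
    - [[-2,0,0,0.02],[-2.5,0,0,0.02],[-2.5,-0.3,0,0.02],[-2.5,-0.4,0,0.02],[-2.5,0,0,0],[-1.1,0,-2,0],[0,0,-2.5,0],[0,0,-2.5,0],[0,0,-2.5,0],[0,0,0,0]]

```text
t: 13.07
tool_pos: [0.5079, 0.2187, 0.0397]
tool_rot: [3.139, 0.002, -0.016]
contact_force: [-2.0, 0.1, -3.9]
opening: 0.0648
```

>>> step_arm:
  moves:
    - [[0,0,-1.5,0],[0,0,-1,0],[0,0,-0.7,0],[0,0,-0.4,0],[0,0,0,0],[0,0,0,0]]

```text
t: 13.57
tool_pos: [0.5132, 0.2201, 0.0102]
tool_rot: [-3.141, -0.002, -0.002]
contact_force: [0.3, -0.4, -3.5]
opening: 0.0646
```

Release, retreat back over the step's rear, and look.

>>> step_arm:
  moves:
    - [[0,0,-0.1,0],[0,0,0,0],[0,0,0,0],[0,0,0,0],[0,0,0,0],[0,0,0,0]]
  grip: 0

```text
t: 14.07
tool_pos: [0.5127, 0.22, 0.0086]
tool_rot: [-3.141, -0.002, -0.001]
contact_force: [0.2, 0.4, 0.2]
opening: 0.0852
```

>>> step_arm:
  moves:
    - [[0,0,2,0],[0,0,3,0],[0,0,4,0],[0,0,4,0],[-1,-3,2,0],[-2,-3,0,0],[-2,-3,0,0],[-2,-3.5,0,0],[-2,-3.5,0,0],[-2,-3.5,0,0]]

```text
t: 14.9
tool_pos: [0.4013, 0.0239, 0.1583]
tool_rot: [3.141, 0.004, 0.001]
contact_force: [0.3, -0.2, -0.0]
opening: 0.0855
```

```bash
python3 - <<'E'
from h import *
obs()
I={n:viewer.get_image(n) for n in("top","scene")}
for n in I: cv2.imwrite(f'pics/{n}2.png',I[n])
for n in I:
  for k in('blank1_mid','tray_rim','case_mid','carton_mid'):
    z=dict(b=.029,t=.058,c=.016)[k[0]]
    print(n,k,[(round(d['confidence'],2),np.round(toz(n,d['at'],z)[:2],3)) for d in nets.pinpoint(n,k)])
a=cv2.resize(I['scene'][200:300,90:230],(800,571),interpolation=cv2.INTER_CUBIC); cv2.imwrite('pics/c2.png',a)
b=cv2.resize(I['top'][130:210,110:230],(800,533),interpolation=cv2.INTER_CUBIC); cv2.imwrite('pics/c2t.png',b)
E
```

```text
t 14.9 pos [0.4013 0.0239 0.1583] rot [3.141e+00 4.000e-03 1.000e-03] F [ 0.3 -0.2 -0. ] open 0.0855
top blank1_mid [(0.45, array([0.647, 0.171]))]
top tray_rim [(0.72, array([0.663, 0.227]))]
top case_mid [(0.64, array([0.521, 0.226])), (0.33, array([0.645, 0.23 ]))]
top carton_mid [(0.97, array([0.397, 0.231]))]
scene blank1_mid [(0.74, array([0.641, 0.169]))]
scene tray_rim [(0.97, array([0.652, 0.213]))]
scene case_mid [(0.79, array([0.508, 0.232])), (0.41, array([ 0.402, -0.192]))]
scene carton_mid [(0.79, array([0.386, 0.208]))]
```

View pics/c2.png

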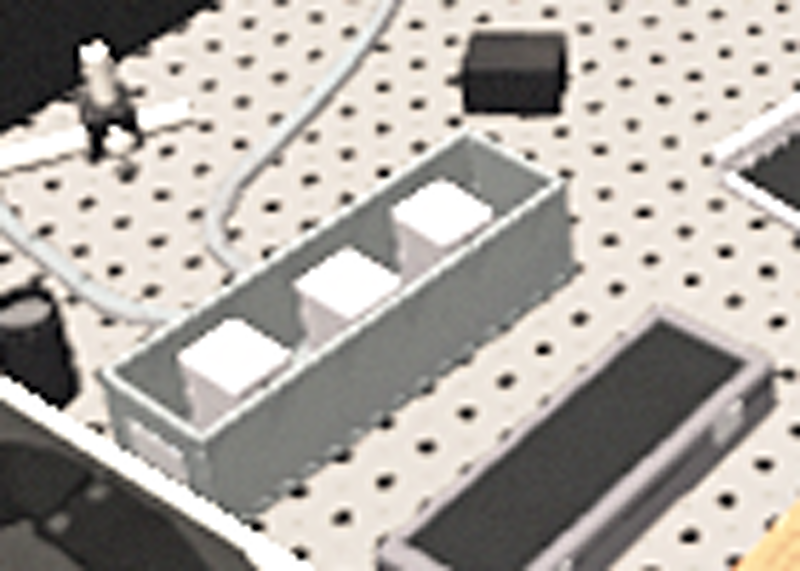

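View pics/c2t.png

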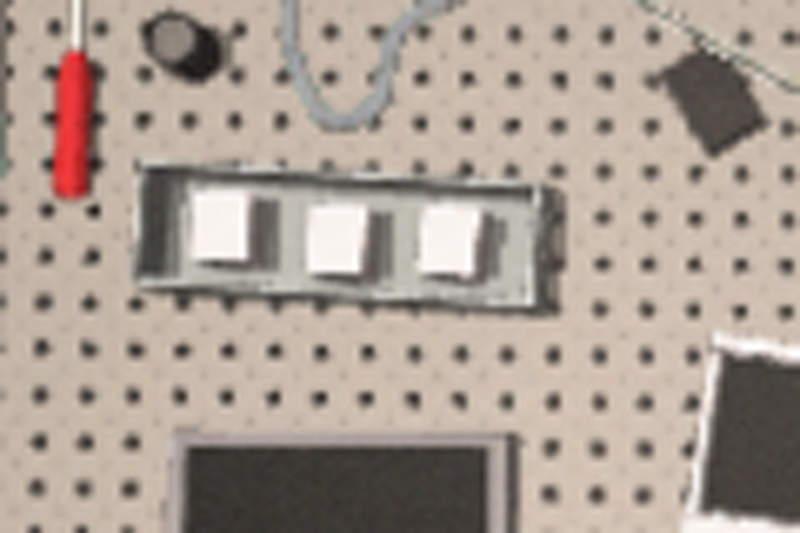

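Three blanks stand in the tray; no bored face is visible yet because the near wall hides the -x sides. Blank top centres, scene crop: (236,357), (350,285), (442,213). Top crop: (221,227), (338,240), (452,239).

```bash
python3 - <<'E'
from h import *
S=[[(180,358),(230,318),(293,355),(240,397)],[(297,288),(348,250),(402,280),(352,322)],[(393,212),(440,180),(493,213),(443,248)]]
T=[[(192,190),(252,190),(250,265),(192,262)],[(310,205),(372,203),(362,278),(306,272)],[(423,203),(488,205),(478,275),(420,272)]]
for s,t in zip(S,T):
    a=np.array([toz('scene',[89.6+u/5.714,199.6+v/5.714],.054)[:2] for u,v in s]); b=np.array([toz('top',[109.6+u/6.667,129.6+v/6.667],.054)[:2] for u,v in t])
    for c in(a,b): print(np.round(c.mean(0),4),'sides',[round(float(np.linalg.norm(c[i]-c[(i+1)%4])),3) for i in range(4)])
    # yaw from x-direction edges
    print('yaw top',np.round([np.arctan2(*(b[0]-b[3])[::-1]),np.arctan2(*(b[1]-b[2])[::-1])],3),'scene',np.round([np.arctan2(*(a[1]-a[0])[::-1]),np.arctan2(*(a[2]-a[3])[::-1])],3))
w=[(105,373),(205,438),(563,180),(470,132)]
a=np.array([toz('scene',[89.6+u/5.714,199.6+v/5.714],.058)[:2] for u,v in w]); print('tray',np.round(a,4),a.mean(0),np.arctan2(*(a[2]-a[1])),np.arctan2(*(a[3]-a[0])))
w=[(138,167),(135,285),(535,305),(545,188)]
a=np.array([toz('top',[109.6+u/6.667,129.6+v/6.667],.058)[:2] for u,v in w]); print('tray',np.round(a,4),a.mean(0),np.arctan2(*(a[2]-a[1])),np.arctan2(*(a[3]-a[0])))
E
```

```text
[0.6506 0.2823] sides [0.029, 0.039, 0.03, 0.038]
[0.6509 0.2836] sides [0.031, 0.039, 0.03, 0.038]
yaw top [0.032 0.004] scene [-1.515 -1.546]
[0.6444 0.2225] sides [0.031, 0.034, 0.032, 0.035]
[0.6449 0.2231] sides [0.032, 0.04, 0.029, 0.035]
yaw top [-0.03  -0.104] scene [-1.564 -1.516]
[0.6455 0.1639] sides [0.029, 0.036, 0.031, 0.036]
[0.6461 0.1634] sides [0.034, 0.037, 0.03, 0.036]
yaw top [-0.017 -0.117] scene [-1.616 -1.621]
tray [[0.6835 0.3228]
 [0.6211 0.3248]
 [0.6132 0.1185]
 [0.6724 0.1166]] [0.6475878  0.22067696] -3.1032445980451744 -3.0877099862488304
tray [[0.6811 0.327 ]
 [0.6194 0.3264]
 [0.6115 0.119 ]
 [0.6728 0.1152]] [0.64620783 0.22187699] -3.103673871996421 -3.1022583007872546
```

```bash
python3 - <<'E'
import cv2
a=cv2.imread('pics/s0.png')[310:420,325:480]; b=cv2.imread('pics/t0.png')[275:375,320:420]
cv2.imwrite('pics/c3.png',cv2.hconcat([cv2.resize(a,None,fx=2.8,fy=2.8,interpolation=cv2.INTER_CUBIC)[:308,:434],cv2.resize(b,(308,308),interpolation=cv2.INTER_CUBIC)]))
E
```

```text
(no output)
```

View pics/c3.png

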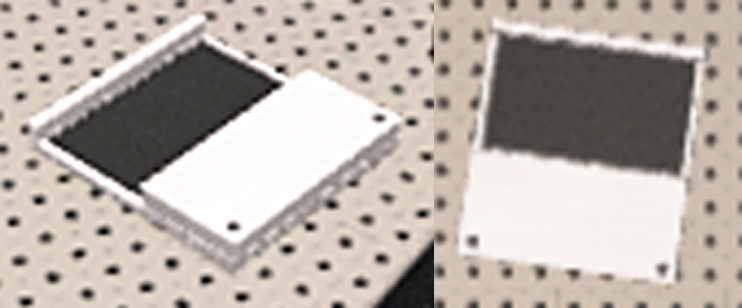

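>>> step_arm:
  moves:
    - [[2,1,0,0.12],[2,1,0,0.12],[2,1,0,0.12],[2,1,0,0.12],[2,1.5,0,0.12],[2,1.5,0,0.12],[2,1.5,0,0.12],[2,1.5,0,0.12],[2,1.5,0,0.12],[2,1.5,0,0.12]]
  grip: 0.53

```text
t: 16.23
tool_pos: [0.6034, 0.1569, 0.1575]
tool_rot: [-2.585, -1.785, 0.002]
contact_force: [-1.0, -0.2, 0.2]
opening: 0.0399
```

>>> step_arm:
  moves:
    - [[1.5,1,0,0.12],[1.5,0.2,0,0.12],[1,0,0,0.06],[0.3,0,0,0.03],[0,0,0,0],[0,0,0,0]]

```text
t: 16.73
tool_pos: [0.6454, 0.1678, 0.1576]
tool_rot: [-2.264, -2.177, 0.002]
contact_force: [-0.1, 0.8, -0.3]
opening: 0.0398
```

The crop shows the deck's top corners: scene (139,188), (237,240), (402,122), (310,70), and top (478,150), (683,176), (672,283), (460,255). Next: compute the lip and pick blank C.

```bash
python3 - <<'E'
from h import *
f=lambda n,u,v,ox,oy,s:toz(n,[(ox+u/s)/1.5625-.2,(oy+v/s)/1.5625-.2],.024)[:2]
S=np.array([f('scene',u,v,325,310,2.8) for u,v in[(139,188),(310,70),(402,122),(237,240)]])
T=np.array([f('top',u-434,v,320,275,3.08) for u,v in[(478,150),(683,176),(672,283),(460,255)]])
for c in(S,T):
    print(np.round(c,4).tolist(),'lip',np.round((c[0]+c[1])/2,4),'sides',[round(float(np.linalg.norm(c[i]-c[(i+1)%4])),3) for i in range(4)],'yaw',[round(float(np.arctan2(d[1],d[0])),3) for d in(c[0]-c[3],c[1]-c[2])],round(float(-np.arctan2(*(c[0]-c[1]))),3))
E
```

```text
[[0.5041, 0.0417], [0.4823, -0.1196], [0.4058, -0.1062], [0.4298, 0.0467]] lip [ 0.4932 -0.039 ] sides [0.163, 0.078, 0.155, 0.074] yaw [-0.067, -0.174] -0.134
[[0.5039, 0.037], [0.4866, -0.1133], [0.4087, -0.1061], [0.4273, 0.0487]] lip [ 0.4952 -0.0382] sides [0.151, 0.078, 0.156, 0.077] yaw [-0.152, -0.093] -0.114
```

>>> step_arm:
  moves:
    - [[0,-0.4,-2,0],[0,0,-2.5,0],[0,0,-2.5,0],[0,0,-2,0],[0,0,-0.5,0],[0,0,0,0],[0,0,0,0]]

```text
t: 17.32
tool_pos: [0.6457, 0.1632, 0.064]
tool_rot: [2.265, 2.177, 0.001]
contact_force: [-0.0, 0.1, 1.2]
opening: 0.0402
```

>>> step_arm:
  moves:
    - [[0,0,-1,0],[0,0,-1,0],[0,0,-1,0],[0,0,-0.8,0],[0,0,-0.4,0],[0,0,0,0],[0,0,0,0]]

```text
t: 17.9
tool_pos: [0.6452, 0.1629, 0.0208]
tool_rot: [-2.265, -2.176, 0.001]
contact_force: [0.6, -0.1, -0.7]
opening: 0.04
```

>>> step_arm:
  moves:
    - [[0,0,0,0],[0,0,0,0],[0,0,0,0],[0,0,0,0],[0,0,0,0]]
  grip: 1
  squeeze: 40

```text
t: 18.32
tool_pos: [0.6458, 0.163, 0.0218]
tool_rot: [2.265, 2.176, 0.001]
contact_force: [-0.3, 0.3, 0.5]
opening: 0.0301
```

>>> step_arm:
  moves:
    - [[0,0,1,0],[0,0,2,0],[0,0,3,0],[0,0,3,0],[-1,-1,1,0],[-2,-2,0,0],[-2,-2,0,0],[-1.5,-2,0,0],[0,0,0,0],[0,0,0,0]]

```text
t: 19.15
tool_pos: [0.5799, 0.0923, 0.1217]
tool_rot: [-2.267, -2.175, -0.001]
contact_force: [-0.7, 0.3, -0.6]
opening: 0.0296
```

```bash
python3 - <<'E'
from h import *
o=obs(); p=o['tool_pos']
im=viewer.get_image('scene'); c=proj('scene',[p[0],p[1],p[2]]).astype(int); print(c)
x0,y0=max(c[0]-60,0),max(c[1]-50,0); cv2.imwrite('pics/c4.png',cv2.resize(im[y0:y0+90,x0:x0+120],(720,540),interpolation=cv2.INTER_CUBIC)); cv2.imwrite('pics/scene4.png',im)
E
```

```text
t 19.15 pos [0.5799 0.0923 0.1217] rot [-2.267e+00 -2.175e+00 -1.000e-03] F [-0.7  0.3 -0.6] open 0.0296
[203 210]
```

View pics/c4.png

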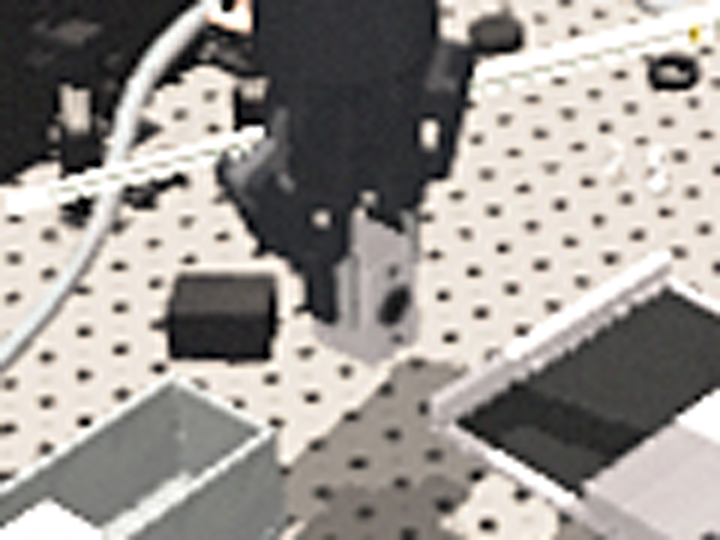

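The lifted blank shows its dark bore on the world -x face, at (395,300), so no flip is needed. Now I'll place it at deck position y=-54 mm.

>>> step_arm:
  moves:
    - [[-1.8,-2.5,0,-0.02],[-1.8,-2.5,0,-0.02],[-1.8,-2.5,0,-0.02],[-1.8,-2.5,0,-0.02],[-1.8,-2.7,0,0],[-1.8,-2.7,0,0],[-1.9,-2.7,0,0],[0,0,0,0],[0,0,0,0]]

```text
t: 19.95
tool_pos: [0.4539, -0.0888, 0.122]
tool_rot: [2.352, 2.081, 0.002]
contact_force: [0.5, -0.1, -0.7]
opening: 0.0295
```

>>> step_arm:
  moves:
    - [[-0.1,0,-2,0],[0,0,-2,0],[0,0,-2,0],[0,0,-1,0],[0,0,-0.5,0],[0,0,-0.3,0],[0,0,-0.15,0],[0,0,0,0],[0,0,0,0]]

```text
t: 20.7
tool_pos: [0.4534, -0.0882, 0.0429]
tool_rot: [2.349, 2.084, 0.002]
contact_force: [-0.1, -0.7, -2.2]
opening: 0.0298
```

>>> step_arm:
  moves:
    - [[0,0,-0.1,0],[0,0,0,0],[0,0,0,0]]

```text
t: 20.95
tool_pos: [0.4534, -0.0884, 0.0418]
tool_rot: [2.349, 2.083, 0.002]
contact_force: [0.5, 0.3, 1.4]
opening: 0.0298
```

>>> step_arm:
  moves:
    - [[0,0,0,0],[0,0,0,0],[0,0,0,0],[0,0,0,0]]
  grip: 0.53

```text
t: 21.28
tool_pos: [0.4524, -0.0881, 0.0408]
tool_rot: [-2.35, -2.084, 0.0]
contact_force: [-0.5, 0.2, 0.0]
opening: 0.0398
```

>>> step_arm:
  moves:
    - [[0,0,1,0],[0,0,2,0],[0,0,3,0],[0,0,3,0],[0,0,2,0.02],[2,2.5,0,0.02],[2,3,0,0.02],[2,3,0,0.02],[2,3,0,0.02],[2,3,0,0]]

```text
t: 22.12
tool_pos: [0.5534, 0.0585, 0.1519]
tool_rot: [2.242, 2.199, 0.001]
contact_force: [0.5, 0.4, 1.0]
opening: 0.0403
```

>>> step_arm:
  moves:
    - [[2,3,0,0],[2,3,0,0],[2,2.8,0,0],[2,2,0,0],[1,0.8,0,0],[0,0,0,0],[0,0,0,0]]

```text
t: 22.7
tool_pos: [0.6425, 0.1732, 0.1511]
tool_rot: [-2.242, -2.2, 0.001]
contact_force: [0.3, 0.3, 0.3]
opening: 0.0403
```

```bash
python3 - <<'E'
from h import *
o=obs(); n='scene'; im=viewer.get_image(n); cv2.imwrite('pics/scene5.png',im)
cv2.imwrite('pics/c5.png',cv2.resize(im[180:290,100:310],(800,419),interpolation=cv2.INTER_CUBIC))
for k,z in(('blank1_mid',.049),('carton_mid',.0175)): print([(round(d['confidence'],2),np.round(d['at']),np.round(toz(n,d['at'],z)[:2],3)) for d in nets.pinpoint(n,k)])
E
```

```text
t 22.7 pos [0.6425 0.1732 0.1511] rot [-2.242e+00 -2.200e+00  1.000e-03] F [0.3 0.3 0.3] open 0.0403
[(0.71, array([282., 221.]), array([ 0.441, -0.068]))]
[(0.95, array([240., 303.]), array([0.382, 0.21 ])), (0.42, array([248., 224.]), array([ 0.533, -0.039]))]
```

View pics/c5.png

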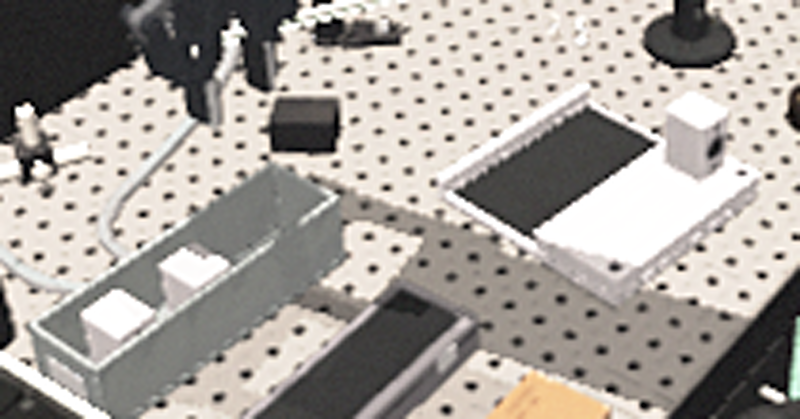

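The first blank is upright on the deck at (695,130). Next is blank B.

>>> step_arm:
  moves:
    - [[0.2,2,0,0],[0,3,0,0],[0,0,-2,0],[0,0,-2.5,0],[0,0,-2.5,0],[0,0,-2,0],[0,0,0,0],[0,0,0,0]]

```text
t: 23.52
tool_pos: [0.6431, 0.2219, 0.0597]
tool_rot: [-2.243, -2.197, 0.004]
contact_force: [-0.6, -0.2, 0.6]
opening: 0.0405
```

>>> step_arm:
  moves:
    - [[0,0,-1,0],[0,0,-1,0],[0,0,-1,0],[0,0,-0.6,0],[0,0,-0.3,0],[0,0,0,0],[0,0,0,0]]

```text
t: 24.1
tool_pos: [0.6445, 0.223, 0.0216]
tool_rot: [-2.243, -2.199, 0.0]
contact_force: [0.6, -0.1, 0.2]
opening: 0.0401
```

>>> step_arm:
  moves:
    - [[0,0,0,0],[0,0,0,0],[0,0,0,0],[0,0,0,0],[0,0,0,0]]
  grip: 1

```text
t: 24.52
tool_pos: [0.645, 0.2231, 0.0225]
tool_rot: [2.243, 2.199, 0.002]
contact_force: [0.2, -0.1, 1.6]
opening: 0.0293
```

>>> step_arm:
  moves:
    - [[0,0,1,0],[0,0,2,0],[0,0,3,0],[0,0,3,0],[-1,-1,1,0],[-1.8,-2.6,0,-0.02],[-2,-2.8,0,-0.02],[-2,-2.8,0,-0.02],[-2,-2.8,0,-0.02],[-2,-2.8,0,-0.02]]

```text
t: 25.35
tool_pos: [0.535, 0.0739, 0.122]
tool_rot: [-2.351, -2.084, 0.001]
contact_force: [1.2, -1.4, -0.6]
opening: 0.0296
```

>>> step_arm:
  moves:
    - [[-2,-2.8,0,0],[-2,-2.8,0,0],[-2,-2.8,0,0],[-1.7,-2.5,0,0],[0,0,0,0],[0,0,0,0]]

```text
t: 25.85
tool_pos: [0.4587, -0.035, 0.1221]
tool_rot: [2.353, 2.081, 0.001]
contact_force: [0.6, -0.0, -0.8]
opening: 0.0292
```

>>> step_arm:
  moves:
    - [[0.05,0,-2,0],[0,0,-2,0],[0,0,-2,0],[0,0,-1,0],[0,0,-0.5,0],[0,0,-0.25,0],[0,0,-0.2,0],[0,0,0,0],[0,0,0,0]]

```text
t: 26.6
tool_pos: [0.4609, -0.0342, 0.0434]
tool_rot: [2.349, 2.084, 0.002]
contact_force: [0.2, 0.3, -0.7]
opening: 0.0296
```

>>> step_arm:
  moves:
    - [[0,0,0,0],[0,0,0,0],[0,0,0,0],[0,0,0,0]]
  grip: 0.53

```text
t: 26.93
tool_pos: [0.4604, -0.0342, 0.0429]
tool_rot: [2.35, 2.084, 0.001]
contact_force: [-0.4, 0.4, -0.3]
opening: 0.0403
```

>>> step_arm:
  moves:
    - [[0,0,1,0],[0,0,2,0],[0,0,3,0],[0,0,3,0],[0,0,2,0.03],[2,2.5,0,0.03],[2,3,0,0.03],[2,3,0,0.03],[2,3,0,0.03],[2,3,0,0]]

```text
t: 27.77
tool_pos: [0.561, 0.1125, 0.1535]
tool_rot: [2.186, 2.255, 0.001]
contact_force: [0.8, -0.5, 0.8]
opening: 0.0401
```

>>> step_arm:
  moves:
    - [[2,3,0,0],[2,3,0,0],[2,3,0,0],[2,3,0,0],[1.6,3,0,0],[1.5,2,0,0],[0,0.2,0,0],[0,0,0,0],[0,0,0,0]]

```text
t: 28.52
tool_pos: [0.6706, 0.2825, 0.1525]
tool_rot: [2.188, 2.255, -0.001]
contact_force: [-0.7, -0.1, 0.2]
opening: 0.0405
```

>>> step_arm:
  moves:
    - [[-1,0,0,0],[-1,0,0,0],[0,0,-2,0],[0,0,-2.5,0],[0,0,-2.5,0],[0,0,-2.2,0],[0,0,0,0],[0,0,0,0]]

```text
t: 29.18
tool_pos: [0.6492, 0.2817, 0.0591]
tool_rot: [-2.187, -2.253, 0.005]
contact_force: [0.1, -0.0, 0.7]
opening: 0.0402
```

>>> step_arm:
  moves:
    - [[0,0,-1,0],[0,0,-1,0],[0,0,-1,0],[0,0,-0.6,0],[0,0,-0.3,0],[0,0,0,0],[0,0,0,0]]

```text
t: 29.77
tool_pos: [0.651, 0.283, 0.0211]
tool_rot: [-2.187, -2.255, 0.0]
contact_force: [-0.5, 0.3, -0.6]
opening: 0.04
```

>>> step_arm:
  moves:
    - [[0,0,0,0],[0,0,0,0],[0,0,0,0],[0,0,0,0],[0,0,0,0]]
  grip: 1

```text
t: 30.18
tool_pos: [0.6514, 0.2831, 0.022]
tool_rot: [2.187, 2.254, 0.002]
contact_force: [0.8, -0.4, 0.9]
opening: 0.03
```

>>> step_arm:
  moves:
    - [[0,0,1,0],[0,0,2,0],[0,0,3,0],[0,0,3,0],[-1,-1,1,0],[-1.8,-2.6,0,-0.03],[-2,-2.8,0,-0.03],[-2,-2.8,0,-0.03],[-2,-2.8,0,-0.03],[-2,-2.8,0,-0.03]]

```text
t: 31.02
tool_pos: [0.5415, 0.1338, 0.1215]
tool_rot: [-2.351, -2.083, 0.001]
contact_force: [0.6, -0.6, -1.8]
opening: 0.03
```

>>> step_arm:
  moves:
    - [[-2,-2.8,0,0],[-2,-2.8,0,0],[-2,-2.8,0,0],[-1.7,-2.6,0,0],[0,-0.6,0,0],[0,0,0,0],[0,0,0,0]]

```text
t: 31.6
tool_pos: [0.4663, 0.019, 0.1219]
tool_rot: [2.351, 2.083, 0.002]
contact_force: [0.3, 0.3, -1.5]
opening: 0.0299
```

>>> step_arm:
  moves:
    - [[0,0,-2,0],[0,0,-2,0],[0,0,-2,0],[0,0,-1,0],[0,0,-0.5,0],[0,0,-0.25,0],[0,0,-0.2,0],[0,0,0,0],[0,0,0,0]]

```text
t: 32.35
tool_pos: [0.4669, 0.0189, 0.0429]
tool_rot: [2.349, 2.084, 0.002]
contact_force: [-0.3, -0.2, -1.2]
opening: 0.0302
```

>>> step_arm:
  moves:
    - [[0,0,0,0],[0,0,0,0],[0,0,0,0],[0,0,0,0]]
  grip: 0.53

```text
t: 32.68
tool_pos: [0.4664, 0.0188, 0.0424]
tool_rot: [2.35, 2.084, 0.001]
contact_force: [1.5, 0.0, -0.2]
opening: 0.0405
```

>>> step_arm:
  moves:
    - [[0,0,1,0],[0,0,2,0],[0,0,3,0],[0,0,3,0],[0,0,3,0],[0,3,0,0],[0,3,0,0],[0,3,0,0],[0,3,0,0],[0,3,0,0]]

```text
t: 33.52
tool_pos: [0.466, 0.1703, 0.1631]
tool_rot: [2.35, 2.084, 0.002]
contact_force: [0.4, -0.1, 0.1]
opening: 0.0401
```

```bash
python3 - <<'E'
from h import *
o=obs(); I={n:viewer.get_image(n) for n in('scene','top')}
for n in I: cv2.imwrite(f'pics/{n}6.png',I[n])
for n in I: print(n,[(round(d['confidence'],2),np.round(toz(n,d['at'],.049)[:2],3)) for d in nets.pinpoint(n,'blank1_mid')],[(round(d['confidence'],2),np.round(toz(n,d['at'],.0175)[:2],3)) for d in nets.pinpoint(n,'carton_mid')])
a=cv2.resize(I['scene'][185:275,200:320],(600,450),interpolation=cv2.INTER_CUBIC); b=cv2.resize(I['top'][175:245,200:270],(450,450),interpolation=cv2.INTER_CUBIC)
cv2.imwrite('pics/c6.png',cv2.resize(cv2.hconcat([a,b]),(800,343)))
E
```

```text
t 33.52 pos [0.466  0.1703 0.1631] rot [2.350e+00 2.084e+00 2.000e-03] F [ 0.4 -0.1  0.1] open 0.0401
scene [(0.5, array([ 0.451, -0.076]))] [(0.95, array([0.389, 0.209]))]
top [(0.5, array([ 0.46 , -0.088]))] [(0.84, array([0.397, 0.225]))]
```

View pics/c6.png

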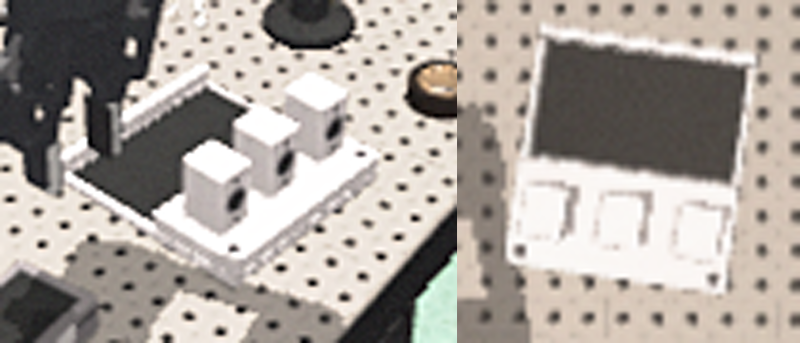

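All three blanks stand on the deck with their bores to the back: scene (215,185), (265,150), (315,115). I'll close the fingers and go behind the +y blank.

>>> step_arm:
  moves:
    - [[-0.5,-2,0,0],[-0.7,-2,0,0],[-0.7,-2,0,0],[-0.7,-2,0,0],[-0.8,-2,0,0],[-0.8,-2,0,0],[-0.8,-2.5,0,0],[0,0,0,0],[0,0,0,0]]
  grip: 1

```text
t: 34.57
tool_pos: [0.4158, 0.0222, 0.162]
tool_rot: [2.355, 2.079, 0.001]
contact_force: [0.3, 0.7, 0.1]
opening: -0.0001
```

>>> step_arm:
  moves:
    - [[0,0,-2,0],[0,0,-2,0],[0,0,-2,0],[0,0,-2,0],[0,0,-2,0],[0,0,-1,0],[0,0,0,0],[0,0,0,0]]

```text
t: 35.23
tool_pos: [0.416, 0.0241, 0.0519]
tool_rot: [-2.35, -2.084, 0.001]
contact_force: [-0.5, -0.5, 1.4]
opening: 0.0001
```

>>> step_arm:
  moves:
    - [[0,0,-1,0],[0,0,-1,0],[0,0,0,0],[0.5,-0.06,0,0],[0.5,-0.06,0,0],[0.4,-0.05,0,0],[0.2,-0.02,0,0],[0.2,-0.02,0,0],[0.2,-0.03,0,0],[0.2,-0.03,0,0]]

```text
t: 36.07
tool_pos: [0.4381, 0.0212, 0.0319]
tool_rot: [-2.35, -2.084, 0.0]
contact_force: [-1.8, 0.3, -0.1]
opening: 0.0002
```

>>> step_arm:
  moves:
    - [[0.2,-0.03,0,0],[0.2,-0.02,0,0],[0.2,-0.03,0,0],[0.2,-0.02,0,0],[0.2,-0.03,0,0],[0.2,-0.02,0,0],[0.2,-0.03,0,0],[0.2,-0.02,0,0],[0,0,0,0]]

```text
t: 36.82
tool_pos: [0.4545, 0.0192, 0.032]
tool_rot: [2.35, 2.084, 0.0]
contact_force: [0.1, 0.6, 0.1]
opening: -0.0002
```

>>> step_arm:
  moves:
    - [[0.15,-0.02,0,0],[0.15,-0.02,0,0],[0.15,-0.02,0,0],[0.15,-0.02,0,0],[0.15,-0.02,0,0],[0.15,-0.02,0,0],[0.15,-0.02,0,0],[0.15,-0.02,0,0],[0.15,-0.02,0,0],[0,0,0,0]]

```text
t: 37.65
tool_pos: [0.4679, 0.0174, 0.032]
tool_rot: [2.35, 2.084, 0.0]
contact_force: [-0.4, -0.4, -0.5]
opening: -0.0002
```

>>> step_arm:
  moves:
    - [[0.15,-0.02,0,0],[0.15,-0.02,0,0],[0.15,-0.02,0,0],[0.15,-0.02,0,0],[0,0,0,0],[0,0,0,0],[0,0,0,0]]

```text
t: 38.23
tool_pos: [0.4736, 0.0166, 0.0319]
tool_rot: [2.35, 2.084, 0.0]
contact_force: [-0.6, -0.3, -0.2]
opening: 0.0001
```

```bash
python3 - <<'E'
from h import *
o=obs(); I={n:viewer.get_image(n) for n in('scene','top')}
for n in I: cv2.imwrite(f'pics/{n}7.png',I[n])
a=cv2.resize(I['scene'][185:275,200:320],(600,450),interpolation=cv2.INTER_CUBIC); b=cv2.resize(I['top'][175:245,200:270],(450,450),interpolation=cv2.INTER_CUBIC)
cv2.imwrite('pics/c7.png',cv2.resize(cv2.hconcat([a,b]),(800,343)))
E
```

```text
t 38.23 pos [0.4736 0.0166 0.0319] rot [2.35  2.084 0.   ] F [-0.6 -0.3 -0.2] open 0.0001
```

View pics/c7.png

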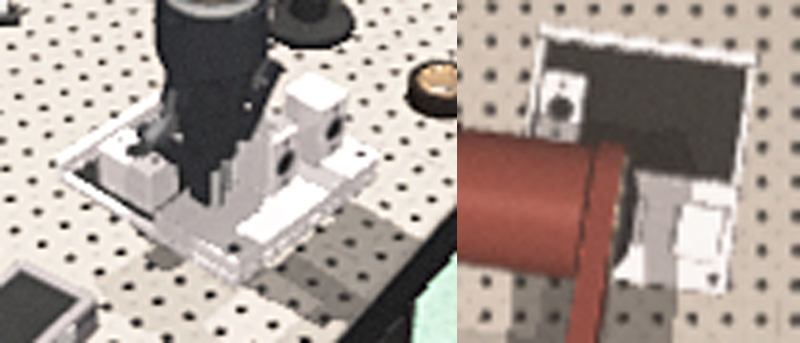

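The first blank now lies on the landing with its bore up, at top (562,103). I'll do the same for the middle blank.

>>> step_arm:
  moves:
    - [[-1.5,0.18,0,0],[-2.1,0.26,0,0],[-2.1,0.26,0,0],[-0.3,-2.6,0,0],[-0.3,-2.6,0,0],[-0.1,-0.03,0,0],[0,0,0,0],[0,0,0,0]]

```text
t: 39.0
tool_pos: [0.4095, -0.0286, 0.0319]
tool_rot: [-2.351, -2.084, -0.001]
contact_force: [0.5, -0.0, 0.1]
opening: 0.0
```

>>> step_arm:
  moves:
    - [[0.5,-0.06,0,0],[0.5,-0.06,0,0],[0.4,-0.05,0,0],[0.2,-0.02,0,0],[0.2,-0.02,0,0],[0.2,-0.03,0,0],[0.2,-0.03,0,0],[0.2,-0.03,0,0],[0.2,-0.02,0,0],[0.2,-0.03,0,0]]

```text
t: 39.83
tool_pos: [0.4374, -0.0321, 0.0317]
tool_rot: [-2.35, -2.084, 0.0]
contact_force: [-1.1, 0.7, -0.2]
opening: 0.0002
```

>>> step_arm:
  moves:
    - [[0.2,-0.02,0,0],[0.2,-0.03,0,0],[0.2,-0.02,0,0],[0.2,-0.03,0,0],[0.2,-0.02,0,0],[0.15,-0.02,0,0],[0.15,-0.02,0,0],[0.15,-0.02,0,0],[0.15,-0.02,0,0],[0.15,-0.02,0,0]]

```text
t: 40.67
tool_pos: [0.4552, -0.0344, 0.0319]
tool_rot: [2.35, 2.084, 0.0]
contact_force: [-0.2, -0.8, -0.2]
opening: -0.0001
```

>>> step_arm:
  moves:
    - [[0.15,-0.02,0,0],[0.15,-0.02,0,0],[0.15,-0.02,0,0],[0.15,-0.02,0,0],[0.15,-0.02,0,0],[0.15,-0.02,0,0],[0.15,-0.02,0,0],[0.15,-0.02,0,0],[0,0,0,0],[0,0,0,0]]

```text
t: 41.5
tool_pos: [0.4673, -0.036, 0.0319]
tool_rot: [2.35, 2.084, 0.0]
contact_force: [0.6, -0.5, 0.0]
opening: 0.0004
```

>>> step_arm:
  moves:
    - [[-1.5,0.18,0,0],[-2.1,0.26,0,0],[-2.1,0.26,0,0],[-0.3,-2.6,0,0],[-0.3,-2.6,0,0],[-0.1,-0.03,0,0],[0,0,0,0],[0,0,0,0]]

```text
t: 42.17
tool_pos: [0.403, -0.0811, 0.0318]
tool_rot: [-2.351, -2.084, -0.001]
contact_force: [0.2, 0.5, -0.2]
opening: 0.0004
```

>>> step_arm:
  moves:
    - [[0.5,-0.1,0,0],[0.5,-0.1,0,0],[0.4,-0.05,0,0],[0.2,-0.02,0,0],[0.2,-0.02,0,0],[0.2,-0.03,0,0],[0.2,-0.03,0,0],[0.2,-0.03,0,0],[0.2,-0.02,0,0],[0.2,-0.03,0,0]]

```text
t: 43.0
tool_pos: [0.431, -0.0855, 0.0317]
tool_rot: [-2.35, -2.084, 0.0]
contact_force: [-0.7, -0.2, -0.0]
opening: 0.0001
```

>>> step_arm:
  moves:
    - [[0.2,-0.02,0,0],[0.2,-0.03,0,0],[0.2,-0.02,0,0],[0.2,-0.03,0,0],[0.2,-0.02,0,0],[0.15,-0.02,0,0],[0.15,-0.02,0,0],[0.15,-0.02,0,0],[0.15,-0.02,0,0],[0.15,-0.02,0,0]]

```text
t: 43.83
tool_pos: [0.4486, -0.0878, 0.0318]
tool_rot: [2.35, 2.084, -0.0]
contact_force: [-0.7, 0.1, -1.2]
opening: -0.0003
```

>>> step_arm:
  moves:
    - [[0.15,-0.02,0,0],[0.15,-0.02,0,0],[0.15,-0.02,0,0],[0.15,-0.02,0,0],[0.15,-0.02,0,0],[0.15,-0.02,0,0],[0.15,-0.02,0,0],[0.15,-0.02,0,0],[0,0,0,0],[0,0,0,0]]

```text
t: 44.67
tool_pos: [0.4608, -0.0894, 0.0319]
tool_rot: [2.35, 2.084, 0.0]
contact_force: [-0.5, -0.1, 1.0]
opening: 0.0001
```

>>> step_arm:
  moves:
    - [[-1.5,0.18,0,0],[-2.1,0.26,0,0],[-1.6,0.26,0,0],[0,0,3,0],[0,0,4,-0.12],[0,2,4,-0.12],[0,3,3,-0.12],[0,3,0,-0.12],[0,3,0,-0.12],[0,3,0,-0.12]]

```text
t: 45.5
tool_pos: [0.4091, 0.0512, 0.1688]
tool_rot: [2.924, 1.147, 0.004]
contact_force: [1.1, 0.0, -0.2]
opening: 0.0002
```

>>> step_arm:
  moves:
    - [[0,3,0,-0.12],[0,3,0,-0.12],[0,3,0,-0.12],[0,3,0,-0.12],[0,0,0,-0.12],[0,0,0,-0.12],[0,0,0,0]]
  grip: 0

```text
t: 46.08
tool_pos: [0.4087, 0.1655, 0.1675]
tool_rot: [-3.14, -0.085, 0.0]
contact_force: [0.2, 0.1, 0.6]
opening: 0.0833
```

```bash
python3 - <<'E'
from h import *
o=obs(); I={n:viewer.get_image(n) for n in('scene','top')}
for n in I: cv2.imwrite(f'pics/{n}8.png',I[n])
for n in I:
  for k in('case_mid','carton_mid','tray_rim'): print(n,k,[(round(d['confidence'],2),np.round(toz(n,d['at'],dict(case_mid=.015,carton_mid=.0175,tray_rim=.058)[k])[:2],3)) for d in nets.pinpoint(n,k)])
a=cv2.resize(I['scene'][185:275,200:320],(600,450),interpolation=cv2.INTER_CUBIC); b=cv2.resize(I['top'][175:245,200:270],(450,450),interpolation=cv2.INTER_CUBIC)
cv2.imwrite('pics/c8.png',cv2.resize(cv2.hconcat([a,b]),(800,343)))
E
```

```text
t 46.08 pos [0.4087 0.1655 0.1675] rot [-3.14  -0.085  0.   ] F [0.2 0.1 0.6] open 0.0833
scene case_mid [(0.64, array([0.513, 0.216]))]
scene carton_mid [(0.83, array([0.384, 0.212])), (0.44, array([0.732, 0.313]))]
scene tray_rim [(0.8, array([0.651, 0.22 ]))]
top case_mid [(0.56, array([0.517, 0.222]))]
top carton_mid []
top tray_rim [(0.72, array([0.655, 0.227]))]
```

View pics/c8.png

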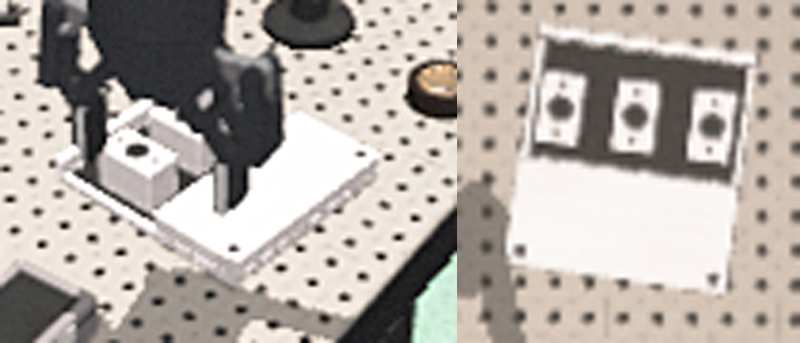

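All three blanks lie on the landing with bores up, at top (562,107), (635,115) and (712,125). Now I'll restack the case.

>>> step_arm:
  moves:
    - [[2,1,0,-0.054],[2,1,0,0],[2,1,0,0],[2,1,0,0],[2.4,1.6,0,0],[0,0,-3,0],[0,0,-3,0],[0,0,-2,0],[0,0,0,0],[0,0,0,0]]

```text
t: 47.32
tool_pos: [0.512, 0.2204, 0.0864]
tool_rot: [3.141, 0.001, -0.005]
contact_force: [-0.5, 0.3, 0.9]
opening: 0.0857
```

>>> step_arm:
  moves:
    - [[0,0,-2,0],[0,0,-2,0],[0,0,-2,0],[0,0,-1,0],[0,0,-0.6,0],[0,0,0,0],[0,0,0,0]]

```text
t: 47.9
tool_pos: [0.5139, 0.2211, 0.013]
tool_rot: [-3.141, -0.001, -0.003]
contact_force: [-0.2, -0.0, 0.0]
opening: 0.0852
```

>>> step_arm:
  moves:
    - [[0,0,0,0],[0,0,0,0],[0,0,0,0],[0,0,0,0],[0,0,0,0],[0,0,0,0],[0,0,0,0]]
  grip: 1
  squeeze: 40

```text
t: 48.48
tool_pos: [0.5143, 0.2213, 0.0135]
tool_rot: [-3.141, -0.001, -0.004]
contact_force: [0.7, -1.3, 6.3]
opening: 0.0648
```

>>> step_arm:
  moves:
    - [[0,0,0.5,0],[0,0,1,0],[0,0,2,0],[0,0,2,0],[0,0,2.5,0],[0,0,3,-0.02],[2,0,1,-0.02],[2.5,0,0,0],[2.5,0,0,0],[2.5,0,0,0]]

```text
t: 49.32
tool_pos: [0.6083, 0.2208, 0.132]
tool_rot: [3.141, -0.062, -0.001]
contact_force: [-0.2, -0.6, -3.5]
opening: 0.0644
```

>>> step_arm:
  moves:
    - [[2.5,0,0,0],[1.2,0,0,0],[0,0,0,0],[0,0,0,0]]

```text
t: 49.65
tool_pos: [0.6443, 0.2206, 0.1309]
tool_rot: [3.141, -0.063, -0.003]
contact_force: [-0.7, 0.2, -2.7]
opening: 0.0649
```

>>> step_arm:
  moves:
    - [[0.25,0,-1,0],[0,0,-1.5,0],[0,0,-1.5,0],[0,0,-1,0],[0,0,-0.4,0],[0,0,-0.3,0],[0,0,0,0],[0,0,0,0]]

```text
t: 50.32
tool_pos: [0.6477, 0.221, 0.075]
tool_rot: [-3.141, 0.062, -0.001]
contact_force: [0.7, -0.3, -3.2]
opening: 0.065
```

```bash
python3 - <<'E'
from h import *
o=obs()
E
```

```text
t 50.32 pos [0.6477 0.221  0.075 ] rot [-3.141e+00  6.200e-02 -1.000e-03] F [ 0.7 -0.3 -3.2] open 0.065
```

>>> step_arm:
  moves:
    - [[0,0,-0.2,0],[0,0,-0.1,0],[0,0,-0.1,0],[0,0,0,0]]

```text
t: 50.65
tool_pos: [0.6479, 0.221, 0.0716]
tool_rot: [-3.141, 0.062, -0.002]
contact_force: [-2.0, -0.2, -0.9]
opening: 0.0646
```

>>> step_arm:
  moves:
    - [[0,0,0,0],[0,0,0,0],[0,0,0,0],[0,0,0,0],[0,0,0,0]]
  grip: 0

```text
t: 51.07
tool_pos: [0.6476, 0.2209, 0.0709]
tool_rot: [-3.141, 0.062, -0.001]
contact_force: [0.3, -0.4, 0.5]
opening: 0.0852
```

>>> step_arm:
  moves:
    - [[0,0,2,0],[0,0,3,0],[0,0,4,0],[-2,-3,2,0.02],[-2.5,-3,0,0.02],[-2.5,-3,0,0],[-2.5,-3,0,0],[-2.5,-3,0,0],[0,-3,0,0],[0,0,0,0]]

```text
t: 51.9
tool_pos: [0.5263, 0.0372, 0.1806]
tool_rot: [3.14, -0.006, 0.001]
contact_force: [-0.9, -1.4, 0.4]
opening: 0.0852
```

```bash
python3 - <<'E'
from h import *
o=obs(); I={n:viewer.get_image(n) for n in('scene','top')}
for n in I: cv2.imwrite(f'pics/{n}9.png',I[n])
C={n:orange(I[n],n,proj(n,[.39,.22,.02])) for n in I}
for n in I: print(n,C[n].sum(),[(round(d['confidence'],2),np.round(toz(n,d['at'],.0175)[:2],3)) for d in nets.pinpoint(n,'carton_mid')],[(round(d['confidence'],2),np.round(toz(n,d['at'],.073)[:2],3)) for d in nets.pinpoint(n,'case_mid')])
for n in I: print(n,[np.round(x,4) for x in fit({n:C[n]},[.39,.22,0.],lambda p:[(*p,0,.035,.058,.12)])])
a=cv2.resize(I['scene'][205:345,100:290],(543,400),interpolation=cv2.INTER_CUBIC); b=cv2.resize(I['top'][140:260,115:195],(267,400),interpolation=cv2.INTER_CUBIC)
cv2.imwrite('pics/c9.png',cv2.resize(cv2.hconcat([a,b]),(800,395)))
E
```

```text
t 51.9 pos [0.5263 0.0372 0.1806] rot [ 3.14e+00 -6.00e-03  1.00e-03] F [-0.9 -1.4  0.4] open 0.0852
scene 448 [(0.72, array([ 0.385, -0.304])), (0.7, array([0.383, 0.209])), (0.21, array([ 0.544, -0.049]))] [(0.7, array([0.652, 0.214]))]
top 2718 [(0.73, array([0.402, 0.218])), (0.41, array([0.724, 0.024]))] [(0.73, array([0.645, 0.213]))]
scene [array([0.3892, 0.2182, 0.0434]), np.float64(2.6031)]
top [array([ 0.3892,  0.2194, -0.0066]), np.float64(0.8355)]
```

View pics/c9.png

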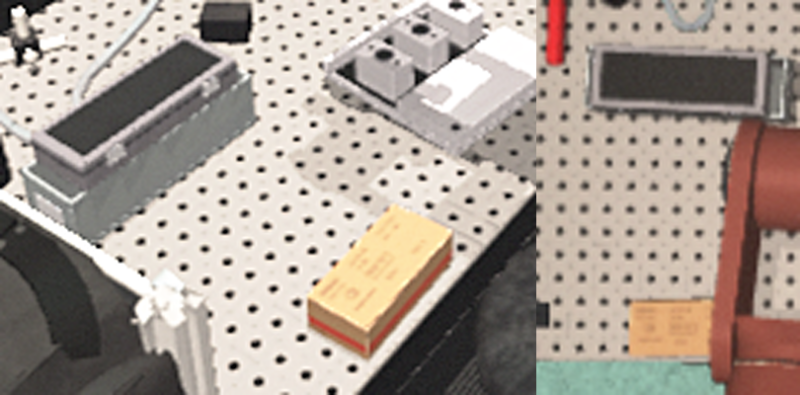

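Case sits on the tray and the carton is where I left it. A quick corner check of both, then pick the carton.

```bash
python3 - <<'E'
from h import *
def q(P,z,s=2.823,ox=100,oy=205): return np.array([toz('scene',[ox-.4+u/s,oy-.4+v/s],z)[:2] for u,v in P])
for nm,P,z in(('carton',[(309,297),(367,335),(452,245),(395,206)],.035),('case',[(36,142),(77,172),(238,68),(187,38)],.088)):
    c=q(P,z); print(nm,np.round(c,3).tolist(),'mid',np.round(c.mean(0),4),[round(float(np.linalg.norm(c[i]-c[(i+1)%4])),3) for i in range(4)],'yaw',[round(float(-np.arctan2(*d)),3) for d in(c[1]-c[2],c[0]-c[3])])
E
```

```text
carton [[0.416, 0.276], [0.358, 0.28], [0.356, 0.168], [0.419, 0.159]] mid [0.387 0.221] [0.058, 0.111, 0.064, 0.117] yaw [-0.016, 0.026]
case [[0.672, 0.313], [0.617, 0.318], [0.602, 0.144], [0.67, 0.138]] mid [0.6402 0.2283] [0.055, 0.175, 0.068, 0.175] yaw [-0.09, -0.014]
```

>>> step_arm:
  moves:
    - [[-1.5,2,0,0],[-1.5,2,0,0],[-1.5,2,0,0],[-1.5,2,0,0],[-1.5,2,0,0],[-1.5,2,0,0],[-1.5,2,0,0],[-1.5,2,0,0],[-1.6,2.2,0,0],[0,0,0,0]]

```text
t: 53.03
tool_pos: [0.3891, 0.2263, 0.1805]
tool_rot: [-3.14, -0.01, 0.002]
contact_force: [0.5, -0.0, 0.8]
opening: 0.0852
```

>>> step_arm:
  moves:
    - [[0,0,-3,0],[0,0,-3,0],[0,0,-3,0],[0,0,-2,0],[0,0,-2,0],[0,0,0,0],[0,0,0,0]]

```text
t: 53.62
tool_pos: [0.3907, 0.2228, 0.0498]
tool_rot: [3.141, 0.002, -0.004]
contact_force: [0.2, -0.1, 0.9]
opening: 0.0855
```

>>> step_arm:
  moves:
    - [[0,-0.2,-1.5,0],[0,-0.1,-1.3,0],[0,0,-0.7,0],[0,0,-0.3,0],[0,0,0,0],[0,0,0,0]]

```text
t: 54.12
tool_pos: [0.3922, 0.2202, 0.0136]
tool_rot: [-3.141, -0.001, -0.002]
contact_force: [0.7, 0.0, 0.3]
opening: 0.0855
```

>>> step_arm:
  moves:
    - [[0,0,0,0],[0,0,0,0],[0,0,0,0],[0,0,0,0],[0,0,0,0],[0,0,0,0],[0,0,0,0],[0,0,0,0]]
  grip: 1
  squeeze: 30

```text
t: 54.78
tool_pos: [0.392, 0.2202, 0.0135]
tool_rot: [-3.141, -0.001, -0.001]
contact_force: [-1.1, -0.7, 6.0]
opening: 0.0572
```

>>> step_arm:
  moves:
    - [[0,0,1,0],[0,0,2,0],[0,0,3,0],[0,0,3,0],[0,0,3,0],[1,0,2.5,-0.02],[2,0,0,-0.02],[2.5,0,0,0],[2.5,0,0,0],[2.5,0,0,0]]

```text
t: 55.62
tool_pos: [0.497, 0.2197, 0.1575]
tool_rot: [3.141, -0.062, -0.001]
contact_force: [-0.6, 0.2, -2.8]
opening: 0.057
```

>>> step_arm:
  moves:
    - [[2.5,0,0,0],[2.5,0,0,0],[2.5,0,0,0],[2.5,0,0,0],[2.5,0.2,0,0],[2.5,0.2,0,0],[0,0,0,0],[0,0,0,0]]

```text
t: 56.28
tool_pos: [0.6464, 0.2235, 0.1566]
tool_rot: [3.14, -0.063, -0.003]
contact_force: [-0.4, -0.5, -1.6]
opening: 0.0574
```

>>> step_arm:
  moves:
    - [[0,0,-1.5,0],[0,0,-1.5,0],[0,0,-1.2,0],[0,0,-0.6,0],[0,0,-0.3,0],[0,0,-0.2,0],[0,0,-0.1,0],[0,0,0,0],[0,0,0,0]]

```text
t: 57.03
tool_pos: [0.6469, 0.224, 0.1045]
tool_rot: [-3.141, 0.062, -0.002]
contact_force: [0.0, -0.5, -3.1]
opening: 0.0571
```

>>> step_arm:
  moves:
    - [[0,0,-0.1,0],[0,0,-0.1,0],[0,0,-0.1,0],[0,0,0,0]]

```text
t: 57.37
tool_pos: [0.6467, 0.224, 0.1012]
tool_rot: [-3.141, 0.062, -0.001]
contact_force: [0.1, 0.2, 0.0]
opening: 0.0573
```

>>> step_arm:
  moves:
    - [[0,0,0,0],[0,0,0,0],[0,0,0,0],[0,0,0,0],[0,0,0,0]]
  grip: 0

```text
t: 57.78
tool_pos: [0.6465, 0.2239, 0.1008]
tool_rot: [-3.141, 0.062, -0.0]
contact_force: [0.4, 0.5, -0.4]
opening: 0.0855
```

>>> step_arm:
  moves:
    - [[0,0,2,0],[0,0,3,0],[0,0,4,0],[-2,-2,2,0],[-3,-2,0,0],[-3,-2,0,0],[-3,-2,0,0],[-3,-2,0,0],[-3,-1,0,0],[-3,0,0,0]]

```text
t: 58.62
tool_pos: [0.445, 0.1123, 0.2105]
tool_rot: [3.14, -0.066, 0.0]
contact_force: [-0.6, 0.1, 1.1]
opening: 0.0852
```

>>> step_arm:
  moves:
    - [[-2,0,0,0],[0,-2,0,0],[0,-3,0,0],[0,-3,0,0],[0,-3,0,0],[0,-3,0,0],[0,-3,0,0],[0,-3,0,0],[0,-3,0,0],[0,0,0,0]]

```text
t: 59.45
tool_pos: [0.4262, -0.12, 0.211]
tool_rot: [3.139, -0.071, 0.001]
contact_force: [0.1, -0.1, -0.1]
opening: 0.0852
```

```bash
python3 - <<'E'
from h import *
o=obs(); I={n:viewer.get_image(n) for n in('scene','top')}
for n in I: cv2.imwrite(f'pics/{n}10.png',I[n])
zs=dict(carton_mid=.1055,case_mid=.073,tray_rim=.058,tape_roll=0,beam_block=0,lens_tube=0,sensor_head=0)
for n in I:
  for k,z in zs.items(): print(n,k,[(round(d['confidence'],2),np.round(toz(n,d['at'],z)[:2],3)) for d in nets.pinpoint(n,k)[:2]])
a=cv2.resize(I['scene'][185:305,95:325],(800,417),interpolation=cv2.INTER_CUBIC); b=cv2.resize(I['top'][140:245,115:290],(800,480),interpolation=cv2.INTER_CUBIC)
cv2.imwrite('pics/c10.png',a); cv2.imwrite('pics/c10t.png',b)
E
```

```text
t 59.45 pos [ 0.4262 -0.12    0.211 ] rot [ 3.139e+00 -7.100e-02  1.000e-03] F [ 0.1 -0.1 -0.1] open 0.0852
scene carton_mid [(0.84, array([0.646, 0.216]))]
scene case_mid [(0.87, array([0.653, 0.222])), (0.64, array([0.657, 0.101]))]
scene tray_rim [(0.56, array([0.663, 0.216]))]
scene tape_roll [(0.75, array([ 0.408, -0.211])), (0.53, array([ 0.556, -0.022]))]
scene beam_block [(0.63, array([0.744, 0.03 ]))]
scene lens_tube [(0.67, array([0.756, 0.306]))]
scene sensor_head [(0.67, array([ 0.396, -0.328]))]
top carton_mid [(0.84, array([0.651, 0.22 ]))]
top case_mid [(0.8, array([0.656, 0.215]))]
top tray_rim [(0.56, array([0.66 , 0.224]))]
top tape_roll [(0.51, array([ 0.419, -0.213]))]
top beam_block [(0.63, array([ 0.388, -0.343])), (0.5, array([0.728, 0.021]))]
top lens_tube [(0.59, array([ 0.484, -0.045])), (0.52, array([ 0.397, -0.342]))]
top sensor_head [(0.61, array([ 0.392, -0.337]))]
```

View pics/c10.png

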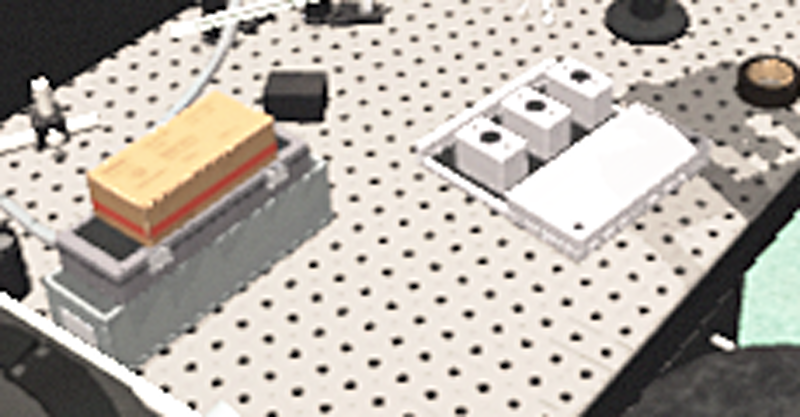

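View pics/c10t.png

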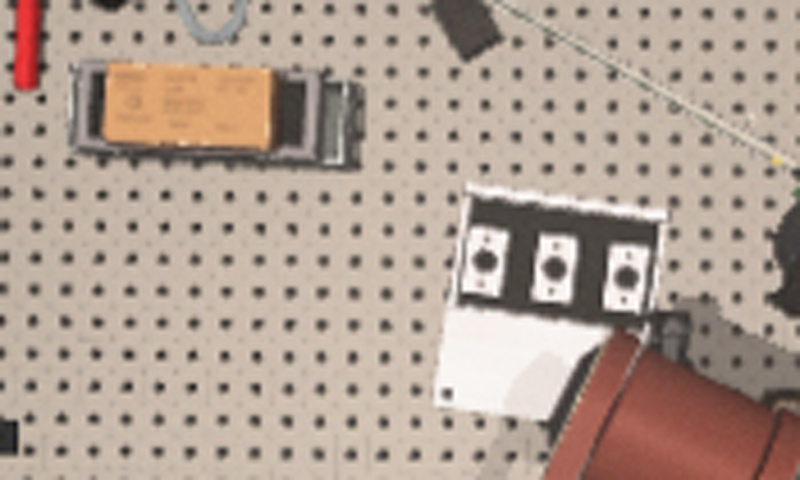

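```bash
python3 - <<'E'
from h import *
n='top'; f=lambda u,v,z:np.round(toz(n,[115-.4+u/4.571,140-.4+v/4.571],z)[:2],3)
print('case L,R',f(77,105,.088),f(320,112,.088),'tray R',f(347,120,.058),'carton',f(104,105,.123),f(272,107,.123))
g=lambda u,v,z:np.round(toz('scene',[95-.4+u/3.478,185-.4+v/3.478],z)[:2],3)
print('case front corner',g(120,281,.088),'tray front corner',g(108,320,.058),'tray L',g(48,275,.058),'case L',g(60,236,.088), 'tray R',g(328,165,.058),'case R',g(308,142,.088))
E
```

```text
case L,R [0.65  0.314] [0.647 0.133] tray R [0.645 0.117] carton [0.646 0.284] [0.646 0.163]
case front corner [0.614 0.315] tray front corner [0.62  0.325] tray L [0.686 0.319] case L [0.68  0.308] tray R [0.609 0.12 ] case R [0.612 0.135]
```

```bash
python3 - <<'E'
from h import *
ctrl.finish_job(); obs()
E
```

```text
the job is handed in; nothing more can be done
the job is handed in; nothing more can be done
```

The job is done and handed in at about 60 s of the 210 s allowed; no verdict was reported.

**What I did:** I set the carton and case aside on the worktop and found three blanks in the tray. All three stood on the deck with their bored faces to the back. Only then did I push each one low and slowly over the lip. Afterwards I restacked the case on the tray and the carton on the case.

**Last checks, from both cameras:**
- **Blanks:** all three lie on the landing with the bore up. I judged this by eye in the pictures and did not measure the tilt.
- **Case and carton:** both look level. The case is about 3 mm off the tray centre lengthwise and a few millimetres across. The carton is centred on the case within a few millimetres.
- **Tray:** its visible end and corners are still where I first measured them, to within a few millimetres.
- **Bystanders:** all four were found again within about 1.5 cm of their first readings, which is the scatter of the networks.
- **Arm:** it finished clear of everything, with the tool tip about 21 cm above the worktop.

**Disagreements:** the network readings for the tray and case differed from my corner measurements by up to about 15 mm. In the last top picture, the networks also reported a few of the bystanders in clearly wrong places. I relied on the corner measurements and the pictures. I saw no sign that the carton had been knocked aside.

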